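# Clamp the drained tube rack in the filling clamp

## Robot

A 6-joint arm with a two-finger parallel gripper is mounted at the origin on the work surface. World frame = base frame: x ahead of the robot, y to its left, z up, the work surface at z = 0. Lengths are in mm, angles in degrees, forces in N, time in s.
With the tool pointing down it reaches from about 300 to 850 mm from the base axis. Payload 4.2 kg.
Tool frame: the origin (TCP) lies at the very end of the fingers, on their centre line; the grasp point (between the pads) lies 19 mm behind it (env.grip_point_offset is the distance from the TCP to the grasp point, in mm); z points along the fingers, y is the line along which they close (so a half turn about z gives the same grasp; the last joint's range is limited). The gripper opens to 91 mm and grips with 3 to 60 N. Pads are 32 mm wide; open, the fingers measure 118 mm over their backs; the gripper's body (76 mm by 178 mm) begins 60 mm behind the grasp point.
Start: joints at [-70.703, 18.312, 89.639, -0, 72.044, -1.146], TCP at [200.839, -538.804, 185.776] pointing down, gripper open.
Joint ranges: [-177.97, 177.97], [-48.28, 115.42], [12.27, 149.76], [-77.06, 257.06], [2.81, 150.46], [-146.56, 146.56]. Speed limits (degrees/s): [147.25, 147.25, 180, 180, 180, 180].

## Interface

Orientations are given as [roll, pitch, yaw] about the fixed x, y, z axes, in that order (R = Rz(yaw) Ry(pitch) Rx(roll)).
In Python, from workcell import env gives the robot as it stands. The module is installed in compiled form; this text tells all that it offers.
- The arm moves only by the tool arm_command, never from a script. Its argument "rows" is a list of rows, each an object with "delta_pos": the shift along the tool's x, y, z in mm, a list of three; "roll": the turn about the tool's z in units of 5 degrees (1.0 is 5 degrees); "jaw": the opening in per cent of the stroke, from 0 (shut) to 100 (fully open). A call has 1 to 20 rows; each row is the pose to reach, as a shift and turn from the pose commanded when the call began, along the tool's axes at that moment; what a row does not reach only later rows make up. A row lasts 1/12 s, in which the tool goes at most 41.7 mm and 7.16 degrees, less where a joint would pass 70% of its speed; a pose out of reach is approached as far as the arm can. A call with a gripper value outside its range is refused whole. The fingers move at their own pace and stop on an object; "squeeze" is the grip in N (left out, the last holds). Time passes only in rows, so rows that repeat a pose let the fingers close. It gives the time, the measured TCP pose, the force, the opening and the grip force at its end, in the units of the state.
- env.state(): the state, without advancing time (a new reading comes with each control period).
- env.grab_frame(name): name is "side" or "top"; returns a dict with "img" (384x512x3 uint8, blue, green, red), "z_map" (384x512 float32, mm along the optical axis (not along the pixel's ray), 0 where there is no reading), "fov_y" (degrees; the focal length in pixels is half the picture's height over the tangent of half this angle, whatever the lens; pixels are square), "cx", "cy" (the principal point, pixels), "R" (3x3) and "t" (3): a world point X has camera coordinates R X + t. Camera axes: x right, y down, z forward; pixel columns grow to the right and rows downward; lengths in mm; the calibration is good to about 2 mm. A picture is of the moment at which its call begins.
- env.job_done(): hands the job in; it is judged then, once.
The state is a dict: "time_s": time; "qpos": joint angles; "qvel": joint speeds; "effort": joint torques, N m; "ee_pos": TCP position; "ee_rot": TCP orientation; "force": force on the tool from outside, world axes, zero at the start; "torque": the same for the moment, N m; "gripper_width": finger opening in mm; "gripper_force": force on a finger pad.
Only numpy, scipy, OpenCV 4.12 (cv2) and the standard library are available. Lean on these libraries where they do the work, as an engineer would, in place of code of your own. Each camera call takes 0.05 s, during which the arm holds its last target. There are 200 camera calls.

## Task

The white tube rack stands on end to drain. Lay it gently onto its base on the bench without letting it topple, let go, then take it afresh from above and stand it on the bed of the rack clamp, centred and in line, between the fixed end stop and the sliding jaw. Then slide the jaw up until the rack is hard against the stop and the jaw's sprung pad is pushed in by at least half its travel, flip the cam lever fully over to lock it there, and let go; leave the bottle, the jar and the carton where they are.

Things in the scene. Friction and masses are not known exactly. Their poses are not given: they have to be found in the camera images.
- rack: White plastic tube rack, a box 140 mm long (its x) by 50 mm wide (its y) by 60 mm high (its z), 0.25 kg give or take 30 percent; the top (+z) has 2 x 6 square holes, the base (z = 0) is closed, the long sides are plain flat walls, the two ends are alike. Origin: centre of the base's underside, z towards the holed top. At the start it stands on one end on the bench: its +x points straight down, its holed top faces sideways (its z is level), its origin is 70 mm above the bench.
- clamp: Rack clamp, fixed to the bench: aluminium bed 320 mm (its x) by 110 mm (its y), top 12 mm above the bench. Origin: centre of the bed at bench height; +x runs from the jaw towards the stop, z up. The dark end stop (90 mm wide, top 60 mm above the bench) stands at the +x end, its face at x = +145 mm. The grey jaw block (45 mm along x, 90 mm wide, top 59 mm high) slides along x from the other end, with the lever's housing on its +y side, out to y = 99 mm.
- stop_face (a point): Point on the end stop's face that the rack's end must bear against, on the bed's centre line, 42 mm above the bench.
- pad_face (a point): Point on the rubber face of the jaw's sprung pad (44 mm wide, 34 mm high, standing 12 mm out of the jaw block when not pushed in) that bears on the other end of the rack; on the centre line, 42 mm above the bench. The pad moves with the jaw.
- jaw (a joint): Travel of the jaw along the clamp's +x, in m: 0 fully back (pad face 200 mm from stop face), at most 0.075. With the lever free it slides with about 1.5 N of friction, and the pad's spring can push it back; with the lever locked it holds against the pad.
- pad (a joint): How far the sprung pad is pushed into the jaw, in m: 0 free, 0.010 fully in; it takes 0.7 N to start and 7.7 N when fully in.
- lever (a joint): Angle of the cam lever about its vertical pivot, rad: 0 = free, the bar sticks out square to the bed (along the clamp's +y); it turns clockwise seen from above to 1.57 = locked, the bar lying along the clamp's +x, beside the rack and clear of it. It takes about 0.12 N m, rather more beyond about 0.9 rad, where the cam starts to bite and to hold the jaw; it stays where it is left.
- lever_pivot (a point): The lever's pivot axis, at the mid-height of the bar, 72 mm above the bench, 75 mm to the clamp's +y of its centre line; moves with the jaw.
- lever_grip (a point): Point in the middle of the lever's dark steel bar, 70 mm out from the pivot; the bar is 14 mm wide, 16 mm high and reaches 109 mm from the pivot; free space below it down to the bench.
- bottle: Bystander: white plastic bottle, 64 mm across, 150 mm high; origin at the centre of its underside.
- jar: Bystander: amber jar, 60 mm across, 75 mm high; origin at the centre of its underside.
- carton: Bystander: plain white carton, 130 x 70 x 55 mm high; origin at the centre of its underside.
Things that resemble listed ones, but are neither listed nor needed, are in the scene too. What is shaped like the rack but turquoise is not meant.

How it is judged:
By the outcome, as a careful person would: the job done as asked, in the order asked, and still so for the second after the job is handed in, with the robot touching nothing.
It also fails if it takes over 58 s, if anything falls off the work surface, if the arm or the gripper's body presses on something with over 40 N, if the wrist force passes 120 N, or if a joint passes its speed limit or range.

## Working session

There is one attempt and no reset: what is moved stays moved. The work goes in short steps, Python scripts to look and compute and a tool call to move; the robot and the scene stay as the last step left them, time stands still between calls to the robot, and variables do not carry over. Pictures are saved under pics/ and viewed, at most 10 in all, crops included, and the job is handed in when it is done.

Besides the shell and the picture viewer there is one more tool, called after ">>>" by a JSON object that holds its "name" and its "arguments", one argument or row to a line. arm_command: Moves the arm, as the interface text tells. Its arguments: {"type":"object","properties":{"rows":{"type":"array"},"squeeze":{"type":"number"}},"required":["rows"]}

```bash
mkdir -p pics; cat > h.py <<'E'
import numpy as np, cv2, json
from workcell import env
def grab(n):
    f=env.grab_frame(n); np.savez('%s.npz'%n,**f); return f
def load(n): return dict(np.load('%s.npz'%n))
def world(f,u,v,z=None):
    F=192/np.tan(np.radians(float(f['fov_y']))/2)
    d=float(f['z_map'][int(v),int(u)]) 
    c=np.array([(u-f['cx'])/F,(v-f['cy'])/F,1])
    if z is None: return f['R'].T@(c*d-f['t'])
    o=-f['R'].T@f['t']; r=f['R'].T@c
    return o+r*(z-o[2])/r[2]
def cloud(f):
    F=192/np.tan(np.radians(float(f['fov_y']))/2)
    v,u=np.mgrid[:384,:512]; d=f['z_map']
    c=np.stack([(u-f['cx'])/F*d,(v-f['cy'])/F*d,d],-1)
    return (c-f['t'])@f['R']
E
python3 - <<'E'
from h import *
for n in('side','top'):
    f=grab(n); cv2.imwrite(f'pics/{n}0.png',cv2.resize(f['img'],(768,576)))
    print(n,f['fov_y'],f['cx'],f['cy'],-f['R'].T@f['t'],f['R'].tolist())
print(env.state())
E
```

```text
side 42.31668501394132 254.1861955937589 197.68019526533266 [-200.8707802  1058.92272143  936.47090554] [[-0.8331391710394059, -0.5529674243015809, -0.010302880230633823], [-0.29231569882791913, 0.45608442932669035, -0.8405584605156816], [0.4695004301366683, -0.6972904853696363, -0.5416228624370103]]
top 50.29448665497715 261.8923250304423 195.66088439188448 [ 434.3843899   -64.04721104 1353.82521119] [[0.01731664494778997, -0.9998218768894883, 0.007506550534887116], [-0.9972686535936925, -0.017810588849549985, -0.0716799517595808], [0.07180087998886729, -0.0062447912705645165, -0.9973994366425178]]
{'time_s': 0.1, 'qpos': array([-7.07028351e+01,  1.83474880e+01,  8.96980053e+01, -8.96567902e-04,
        7.20464511e+01, -1.14568726e+00]), 'qvel': array([ 0.06256307, -0.11733727, -0.22611237, -0.00332349,  0.04674281,
       -0.00610005]), 'effort': array([ 1.88589111e-03, -4.13328552e+01, -2.32507753e+01,  7.30143045e-02,
        4.22574312e-02, -5.47227808e-05]), 'ee_pos': array([ 200.66425117, -538.3152838 ,  185.01888568]), 'ee_rot': array([-1.79908057e+02, -9.86100812e-04,  2.04431284e+01]), 'force': array([1.0351756 , 0.71588363, 0.06951975]), 'torque': array([-0.0199988 , -0.02082634, -0.00559968]), 'gripper_force': 0.0, 'gripper_width': 91.18430249943903}
```

View pics/side0.png

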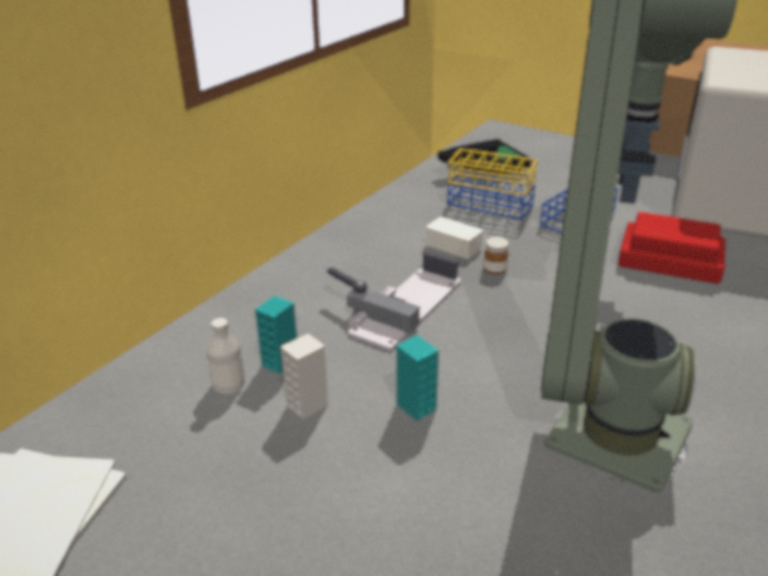

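View pics/top0.png

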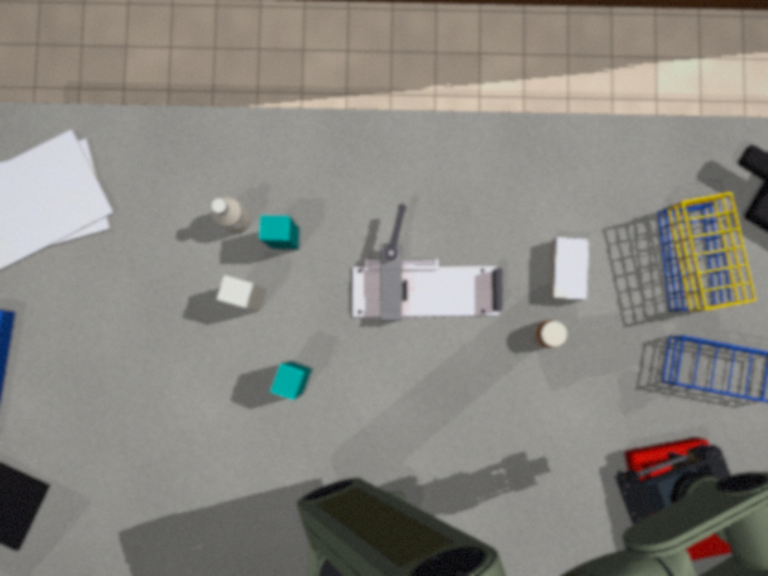

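Side view: the upright boxes are turquoise at (276,335) and (417,378) and white at (305,376). The white one with holes is the rack, because the others are turquoise. From the top it is at (235,291). The clamp bed is at (427,291), with the jaw at (390,285), the stop at (490,290) and the lever at (397,230). I'll enlarge and measure these.

```bash
python3 - <<'E'
from h import *
s,t=load('side'),load('top')
cv2.imwrite('pics/crop1.png',np.hstack([cv2.resize(s['img'][215:285,165:235],(400,400),interpolation=3),cv2.resize(t['img'][125:225,135:235],(400,400),interpolation=3)]))
P=cloud(t)
def rect(u0,u1,v0,v1,zl,zh,name):
    p=P[v0:v1,u0:u1].reshape(-1,3); p=p[(p[:,2]>zl)&(p[:,2]<zh)]
    print(name,len(p),cv2.minAreaRect(p[:,:2].astype(np.float32)),np.median(p[:,2]))
rect(140,175,180,210,125,160,'rack top')
rect(225,345,165,220,8,18,'bed')
rect(225,345,165,220,50,66,'jaw/stop')
rect(225,295,165,220,50,66,'jaw')
rect(305,345,165,220,50,66,'stop')
rect(240,290,130,165,55,100,'lever')
rect(240,290,130,165,63,100,'lever')
rect(168,205,138,170,125,165,'turq1')
rect(175,210,235,270,125,165,'turq2')
rect(135,168,125,160,20,165,'bottle')
rect(365,396,150,205,45,65,'carton')
rect(350,385,205,240,60,85,'jar')
# rack in side cloud: points near
Q=cloud(s); q=Q[215:285,180:220].reshape(-1,3); q=q[(q[:,2]>15)&(q[:,2]<150)]
print('side rack',cv2.minAreaRect(q[q[:,2]>20][:,:2].astype(np.float32)))
E
```

```text
rack top 363 ((521.9202270507812, 242.91897583007812), (61.4778938293457, 49.67453384399414), 74.98626708984375) 140.96639578344457
bed 2423 ((545.58935546875, -146.54808044433594), (394.6833190917969, 170.00909423828125), 89.7985610961914) 13.236853594950139
jaw/stop 784 ((552.902099609375, -172.3852996826172), (150.6979217529297, 257.9637756347656), 1.0934898853302002) 59.906882716718115
jaw 635 ((550.9586791992188, -70.56792449951172), (150.6979217529297, 54.29188919067383), 1.0934898853302002) 59.766806255242756
stop 149 ((541.8515014648438, -293.78338623046875), (86.86886596679688, 15.48078727722168), 0.785740315914154) 60.75883307577519
lever 161 ((666.3568725585938, -79.09481811523438), (38.556915283203125, 99.09407043457031), 65.71841430664062) 80.42989975990733
lever 138 ((668.6712646484375, -78.78374481201172), (33.38800811767578, 95.6068344116211), 67.65419006347656) 80.72469683737661
turq1 365 ((651.1148681640625, 169.73361206054688), (50.66059875488281, 61.07620620727539), 0.7848719954490662) 140.7656468461353
turq2 369 ((346.295654296875, 135.06541442871094), (50.00006866455078, 60.652809143066406), 71.68292999267578) 140.99790162981213
bottle 462 ((688.5680541992188, 275.4986267089844), (57.138755798339844, 62.95509338378906), 52.39561462402344) 103.36683556407755
carton 916 ((590.0855102539062, -448.9033508300781), (73.56884002685547, 129.79995727539062), 87.34423065185547) 56.450406146722024
jar 239 ((449.90545654296875, -407.1763610839844), (50.05696487426758, 52.9621467590332), 1.4037261009216309) 76.3724166553747
side rack ((580.7074584960938, 207.62152099609375), (72.89501190185547, 214.1498565673828), 59.19469451904297)
```

View pics/crop1.png

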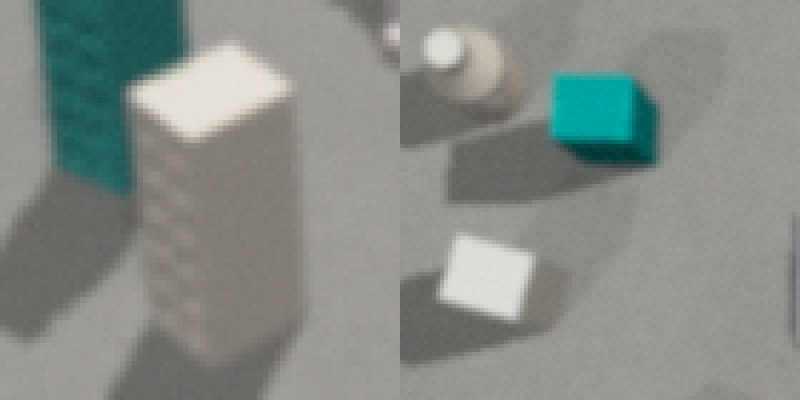

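Crop: left shows the white box with its holes facing image left at (165,230) and its plain side facing right. Its top is at crop-right (487,277). It is the rack: holes face about world +y (yaw 75°), base towards −y. I plan to pinch its plain sides high up and swing it about its lower base edge. First I'll approach above it.

>>> {"name": "arm_command", "arguments": {
  "rows": [
    {"delta_pos":[0,0,-25],"roll":0,"jaw":100},
    {"delta_pos":[573,-619,-25],"roll":-10.9,"jaw":100},
    {"delta_pos":[573,-619,-25],"roll":-10.9,"jaw":100},
    {"delta_pos":[573,-619,-25],"roll":-10.9,"jaw":100},
    {"delta_pos":[573,-619,-25],"roll":-10.9,"jaw":100},
    {"delta_pos":[573,-619,-25],"roll":-10.9,"jaw":100},
    {"delta_pos":[573,-619,-25],"roll":-10.9,"jaw":100},
    {"delta_pos":[573,-619,-25],"roll":-10.9,"jaw":100},
    {"delta_pos":[573,-619,-25],"roll":-10.9,"jaw":100},
    {"delta_pos":[573,-619,-25],"roll":-10.9,"jaw":100},
    {"delta_pos":[573,-619,-25],"roll":-10.9,"jaw":100},
    {"delta_pos":[573,-619,-25],"roll":-10.9,"jaw":100},
    {"delta_pos":[573,-619,-25],"roll":-10.9,"jaw":100},
    {"delta_pos":[573,-619,-25],"roll":-10.9,"jaw":100},
    {"delta_pos":[573,-619,-25],"roll":-10.9,"jaw":100},
    {"delta_pos":[573,-619,-25],"roll":-10.9,"jaw":100},
    {"delta_pos":[573,-619,-25],"roll":-10.9,"jaw":100},
    {"delta_pos":[573,-619,-25],"roll":-10.9,"jaw":100},
    {"delta_pos":[573,-619,-25],"roll":-10.9,"jaw":100},
    {"delta_pos":[573,-619,-25],"roll":-10.9,"jaw":100}
  ]
}}

```text
time_s: 1.77
ee_pos: [501.9, 195.5, 210.3]
ee_rot: [-180.0, 0.0, 75.0]
force: [0.2, 0.1, -0.4]
gripper_width: 91.6
gripper_force: 0.0
```

>>> {"name": "arm_command", "arguments": {
  "rows": [
    {"delta_pos":[0,0,0],"roll":0,"jaw":100},
    {"delta_pos":[0,0,0],"roll":0,"jaw":100}
  ]
}}

```text
time_s: 1.93
ee_pos: [501.7, 194.9, 209.6]
ee_rot: [-179.9, 0.1, 75.1]
force: [-0.6, -0.2, -0.7]
gripper_width: 91.3
gripper_force: 0.0
```

>>> {"name": "arm_command", "arguments": {
  "rows": [
    {"delta_pos":[49.5,7,0],"roll":0,"jaw":100},
    {"delta_pos":[49.5,7,0],"roll":0,"jaw":100},
    {"delta_pos":[49.5,7,10],"roll":0,"jaw":100},
    {"delta_pos":[49.5,7,40],"roll":0,"jaw":100},
    {"delta_pos":[49.5,7,70],"roll":0,"jaw":100},
    {"delta_pos":[49.5,7,100],"roll":0,"jaw":100},
    {"delta_pos":[49.5,7,119],"roll":0,"jaw":100},
    {"delta_pos":[49.5,7,119],"roll":0,"jaw":100}
  ]
}}

```text
time_s: 2.6
ee_pos: [517.1, 235.6, 87.0]
ee_rot: [-179.5, 0.4, 74.9]
force: [-0.2, -0.5, 0.0]
gripper_width: 91.1
gripper_force: 0.0
```

```bash
python3 - <<'E'
from h import *
s=grab('side'); cv2.imwrite('pics/s1.png',cv2.resize(s['img'][130:300,120:320],(800,600)))
st=env.state(); print(st['ee_pos'],st['force'],st['ee_rot'])
E
```

```text
[519.02245446 236.650906    89.57776096] [0.03743511 0.68110395 0.39646823] [-179.73257893    0.25938269   74.86282944]
```

View pics/s1.png

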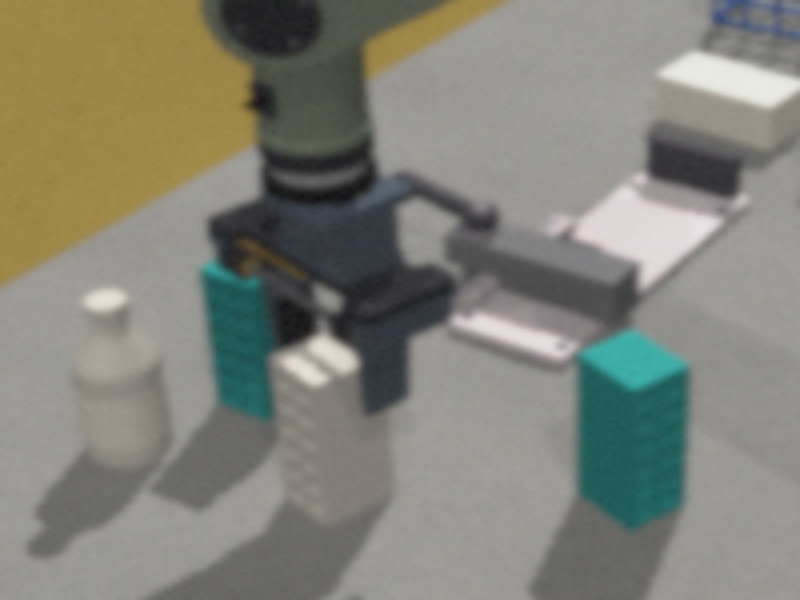

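The fingers straddle the rack at (330,370), clear of the bottle and the turquoise racks. Closing lightly.

>>> {"name": "arm_command", "arguments": {
  "rows": [
    {"delta_pos":[0,0,0],"roll":0,"jaw":62},
    {"delta_pos":[0,0,0],"roll":0,"jaw":62},
    {"delta_pos":[0,0,0],"roll":0,"jaw":45},
    {"delta_pos":[0,0,0],"roll":0,"jaw":45},
    {"delta_pos":[0,0,0],"roll":0,"jaw":45},
    {"delta_pos":[0,0,0],"roll":0,"jaw":45},
    {"delta_pos":[0,0,0],"roll":0,"jaw":45}
  ],
  "squeeze": 8
}}

```text
time_s: 3.23
ee_pos: [521.4, 239.6, 92.1]
ee_rot: [180.0, -0.0, 74.9]
force: [-0.7, 0.1, 2.5]
gripper_width: 50.0
gripper_force: 8.0
```

>>> {"name": "arm_command", "arguments": {
  "rows": [
    {"delta_pos":[-5,0,-0.5],"roll":0,"jaw":45},
    {"delta_pos":[-10,0,-1],"roll":0,"jaw":45},
    {"delta_pos":[-15,0,-1.5],"roll":0,"jaw":45},
    {"delta_pos":[-20,0,-2],"roll":0,"jaw":45},
    {"delta_pos":[-25,0,-2],"roll":0,"jaw":45},
    {"delta_pos":[-30,0,-2],"roll":0,"jaw":45},
    {"delta_pos":[-35,0,-2],"roll":0,"jaw":45},
    {"delta_pos":[-40,0,-1.5],"roll":0,"jaw":45},
    {"delta_pos":[-45,0,-0.5],"roll":0,"jaw":45},
    {"delta_pos":[-49.5,0,0.5],"roll":0,"jaw":45},
    {"delta_pos":[-54,0,1.5],"roll":0,"jaw":45},
    {"delta_pos":[-59,0,3],"roll":0,"jaw":45},
    {"delta_pos":[-59,0,3],"roll":0,"jaw":45},
    {"delta_pos":[-59,0,3],"roll":0,"jaw":45}
  ],
  "squeeze": 8
}}

```text
time_s: 4.4
ee_pos: [506.6, 183.0, 90.6]
ee_rot: [179.9, -0.2, 74.9]
force: [-2.7, 2.1, 8.7]
gripper_width: 50.4
gripper_force: 8.0
```

```bash
python3 - <<'E'
from h import *
s=grab('side'); cv2.imwrite('pics/s2.png',cv2.resize(s['img'][150:300,140:340],(800,600)))
st=env.state(); print(st['ee_pos'],st['force'],st['ee_rot'])
E
```

```text
[506.58683622 183.04840309  90.62714281] [-1.9583021   1.4086146   8.35624618] [ 1.79923340e+02 -1.46110344e-01  7.49006475e+01]
```

View pics/s2.png

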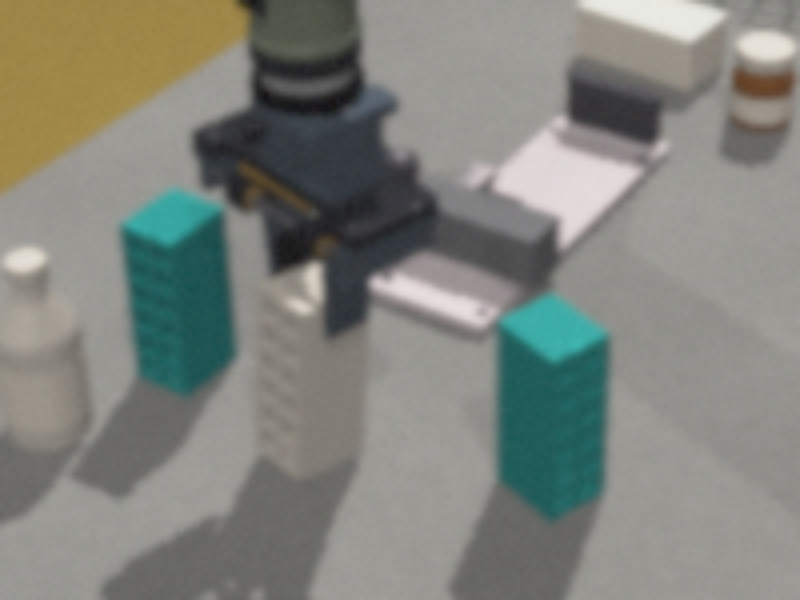

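It slid upright instead of tipping: the pinch is stiffer than the bench friction. New plan: lift it a few mm and bring the lower base edge gently against the end of the fixed clamp bed, 12 mm high. Moving on will make it turn in the pinch. Then I'll back off and lay it down on the bench.

>>> {"name": "arm_command", "arguments": {
  "rows": [
    {"delta_pos":[0,0,-6],"roll":0,"jaw":45},
    {"delta_pos":[0,0,-6],"roll":0,"jaw":45},
    {"delta_pos":[-15,6,-6],"roll":-0.4,"jaw":45},
    {"delta_pos":[-35,13,-6],"roll":-0.9,"jaw":45},
    {"delta_pos":[-55,20,-6],"roll":-1.4,"jaw":45},
    {"delta_pos":[-75,28,-6],"roll":-2,"jaw":45},
    {"delta_pos":[-95,36,-6],"roll":-2.5,"jaw":45},
    {"delta_pos":[-110,42,-6],"roll":-2.8,"jaw":45},
    {"delta_pos":[-120,46,-6],"roll":-3,"jaw":45},
    {"delta_pos":[-120,46,-6],"roll":-3,"jaw":45},
    {"delta_pos":[-120,46,-6],"roll":-3,"jaw":45},
    {"delta_pos":[-120,46,-6],"roll":-3,"jaw":45}
  ]
}}

```text
time_s: 5.45
ee_pos: [519.2, 55.0, 94.5]
ee_rot: [-180.0, -0.0, 89.9]
force: [0.2, 0.2, -2.3]
gripper_width: 50.2
gripper_force: 8.0
```

```bash
python3 - <<'E'
from h import *
s=grab('side'); Q=cloud(s)
# bed end and rack bottom from side camera
st=env.state(); print(st['ee_pos'],st['force'],st['ee_rot'])
m=(Q[...,0]>470)&(Q[...,0]<600)
for zl,zh in((8,16),(22,60),(60,110)):
    for xl,xh in ((490,515),(520,545),(560,590)):
        k=(Q[...,0]>xl)&(Q[...,0]<xh)&(Q[...,2]>zl)&(Q[...,2]<zh)&(Q[...,1]>-40)&(Q[...,1]<150)
        y=Q[k][:,1]; print(zl,xl,len(y),np.percentile(y,[0,5,50,95,100]).round(1) if len(y) else '')
E
```

```text
[519.25915953  55.242603    94.61435459] [ 0.13157715  0.33518284 -2.90398645] [-1.79990042e+02 -1.18657388e-02  8.99552753e+01]
8 490 122 [-39.9 -36.8   6.2 100.8 103.7]
8 520 56 [-38.7 -34.7  56.6 102.4 105.5]
8 560 0 
22 490 155 [-40.   39.8  78.7 101.8 103.6]
22 520 97 [-39.6  42.9  90.3 100.5 101.4]
22 560 0 
60 490 204 [-39.3  36.   74.4  96.   99. ]
60 520 128 [ 35.5  41.3  86.   97.6 101.8]
60 560 0
```

The cloud suggests the rack slipped in the pinch, putting the grip only about 17 mm from the base face. I'll set it down upright and regrip nearer the hole side.

>>> {"name": "arm_command", "arguments": {
  "rows": [
    {"delta_pos":[0,0,2],"roll":0,"jaw":45},
    {"delta_pos":[0,0,4],"roll":0,"jaw":45},
    {"delta_pos":[0,0,5],"roll":0,"jaw":45},
    {"delta_pos":[0,0,5],"roll":0,"jaw":45}
  ]
}}

```text
time_s: 5.83
ee_pos: [519.7, 55.3, 90.6]
ee_rot: [179.9, -0.0, 90.0]
force: [-1.6, 1.8, 4.6]
gripper_width: 50.1
gripper_force: 8.0
```

>>> {"name": "arm_command", "arguments": {
  "rows": [
    {"delta_pos":[0,0,0],"roll":0,"jaw":65},
    {"delta_pos":[0,0,0],"roll":0,"jaw":75},
    {"delta_pos":[0,0,0],"roll":0,"jaw":75},
    {"delta_pos":[0,0,0],"roll":0,"jaw":75},
    {"delta_pos":[8,0,0],"roll":0,"jaw":75},
    {"delta_pos":[16,0,0],"roll":0,"jaw":75},
    {"delta_pos":[20,0,0],"roll":0,"jaw":75},
    {"delta_pos":[20,0,0],"roll":0,"jaw":75},
    {"delta_pos":[20,0,0],"roll":0,"jaw":75}
  ]
}}

```text
time_s: 6.58
ee_pos: [519.4, 75.0, 89.7]
ee_rot: [-180.0, 0.0, 90.0]
force: [0.0, 0.2, -0.6]
gripper_width: 68.4
gripper_force: 0.0
```

```bash
python3 - <<'E'
from h import *
s=grab('side'); cv2.imwrite('pics/s3.png',cv2.resize(s['img'][150:300,160:360],(800,600)))
Q=cloud(s)
st=env.state(); print(st['ee_pos'],st['force'],st['ee_rot'])
for zl,zh in((10,30),(30,60),(60,90),(90,130),(130,150)):
    k=(Q[...,0]>480)&(Q[...,0]<560)&(Q[...,2]>zl)&(Q[...,2]<zh)&(Q[...,1]>25)&(Q[...,1]<150)
    q=Q[k]; print(zl,len(q),np.percentile(q[:,1],[0,5,50,95,100]).round(1),np.percentile(q[:,0],[0,5,95]).round(1),cv2.minAreaRect(q[:,:2].astype(np.float32)))
E
```

```text
[519.36087849  74.82301343  89.6814043 ] [-0.21075983 -0.09077868  0.2433935 ] [-1.79995827e+02  1.43761443e-02  8.99819271e+01]
10 131 [ 44.4  50.5  90.3 104.3 105.6] [491.2 492.  541.3] ((518.5054931640625, 75.18312072753906), (54.08485412597656, 60.800689697265625), 0.8364516496658325)
30 181 [ 45.1  49.7  88.3 103.9 105.4] [489.6 491.8 541.1] ((517.5630493164062, 74.83804321289062), (60.99226760864258, 55.95183181762695), 87.97589874267578)
60 204 [ 44.1  49.   89.7 104.2 107.8] [490.4 492.  542.4] ((518.2200317382812, 75.9669189453125), (55.502464294433594, 63.367469787597656), 0.4505039155483246)
90 221 [ 43.4  60.   96.6 104.1 106.1] [480.1 491.  543.1] ((522.1343994140625, 81.14505004882812), (77.73759460449219, 61.61062240600586), 12.744568824768066)
130 254 [ 41.6  50.   82.9 101.7 105.4] [480.3 493.8 555. ] ((517.7124633789062, 75.08702087402344), (63.43899917602539, 78.32640838623047), 81.67294311523438)
```

View pics/s3.png

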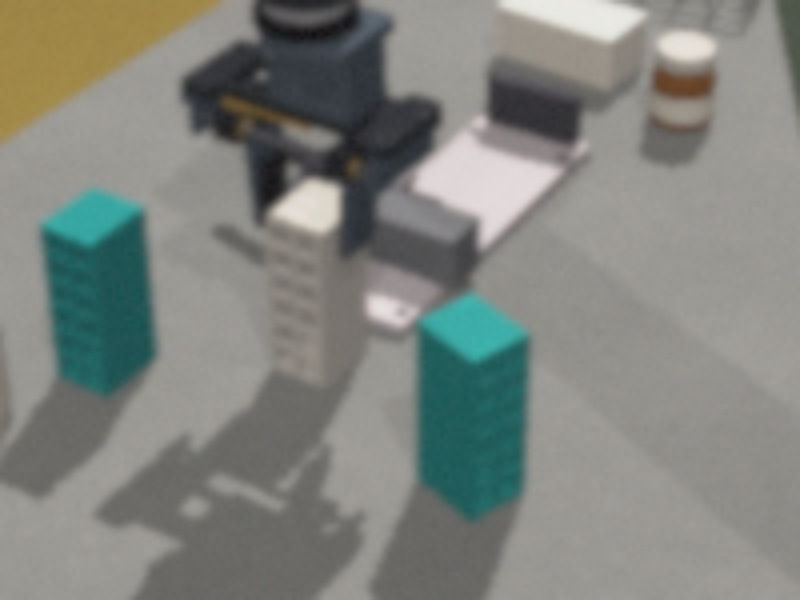

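The rack stands upright and square at (315,290), centred near (518,75). Regripping 4 mm towards the holes, lifting 4 mm and moving onto the bed end.

>>> {"name": "arm_command", "arguments": {
  "rows": [
    {"delta_pos":[4,0,0],"roll":0,"jaw":60},
    {"delta_pos":[4,0,0],"roll":0,"jaw":45},
    {"delta_pos":[4,0,0],"roll":0,"jaw":45},
    {"delta_pos":[4,0,0],"roll":0,"jaw":45},
    {"delta_pos":[4,0,0],"roll":0,"jaw":45},
    {"delta_pos":[4,0,-2],"roll":0,"jaw":45},
    {"delta_pos":[4,0,-4],"roll":0,"jaw":45},
    {"delta_pos":[4,0,-4],"roll":0,"jaw":45},
    {"delta_pos":[-4,0,-4],"roll":0,"jaw":45},
    {"delta_pos":[-12,0,-4],"roll":0,"jaw":45},
    {"delta_pos":[-18,0,-4],"roll":0,"jaw":45},
    {"delta_pos":[-24,0,-4],"roll":0,"jaw":45},
    {"delta_pos":[-30,0,-4],"roll":0,"jaw":45},
    {"delta_pos":[-36,0,-4],"roll":0,"jaw":45},
    {"delta_pos":[-42,0,-4],"roll":0,"jaw":45},
    {"delta_pos":[-42,0,-4],"roll":0,"jaw":45}
  ],
  "squeeze": 10
}}

```text
time_s: 7.97
ee_pos: [519.6, 31.4, 94.2]
ee_rot: [180.0, 0.0, 89.9]
force: [-0.7, -0.8, 1.6]
gripper_width: 50.1
gripper_force: 10.0
```

```bash
cat > r.py <<'E'
from h import *
# fit hole face plane of the rack from side camera: tilt about world x
s=grab('side'); Q=cloud(s)
st=env.state(); print(st['ee_pos'].round(1),st['force'].round(1),st['ee_rot'].round(1))
g=s['img'].astype(int)
white=(g.min(-1)>110)&(g.max(-1)-g.min(-1)<40)
x0=st['ee_pos'][0]
k=white&(abs(Q[...,0]-x0)<40)&(Q[...,2]>6)&(Q[...,2]<150)&(Q[...,1]>20)&(Q[...,1]<260)
q=Q[k]
for zl in range(6,150,12):
    w=q[(q[:,2]>=zl)&(q[:,2]<zl+12)]
    if len(w)>5: print(zl+6,len(w),np.percentile(w[:,1],[2,50,98]).round(1),np.percentile(w[:,0],[2,98]).round(1))
E
python3 r.py
```

```text
[519.6  31.6  94.2] [-0.8 -0.6  1.5] [1.80e+02 1.00e-01 8.99e+01]
12 91 [21.9 67.5 80.9] [492.  543.1]
24 46 [20.2 68.7 79.8] [492.  541.6]
36 68 [20.6 72.2 77.7] [493.2 542. ]
48 53 [21.1 67.6 76.4] [490.6 543.2]
60 57 [23.1 67.7 73.3] [491.9 544.6]
72 47 [23.7 61.3 71.6] [491.4 543.2]
84 60 [23.6 64.7 70.9] [492.4 542.2]
96 53 [37.1 60.6 67.8] [493.6 543.6]
108 38 [32.  60.1 65.7] [491.9 542.5]
120 55 [30.7 56.9 64.1] [493.2 542.4]
132 36 [32.5 54.9 60.8] [493.4 547.3]
144 93 [21.8 44.2 57.3] [493.5 543.7]
```

It is turning in the pinch (about 10° so far). Continuing.

>>> {"name": "arm_command", "arguments": {
  "rows": [
    {"delta_pos":[-6,0,0],"roll":0,"jaw":45},
    {"delta_pos":[-12,0,0],"roll":0,"jaw":45},
    {"delta_pos":[-18,0,0],"roll":0,"jaw":45},
    {"delta_pos":[-24,0,0],"roll":0,"jaw":45},
    {"delta_pos":[-30,0,0],"roll":0,"jaw":45},
    {"delta_pos":[-36,0,0],"roll":0,"jaw":45},
    {"delta_pos":[-41,0,0],"roll":0,"jaw":45},
    {"delta_pos":[-45,0,0],"roll":0,"jaw":45},
    {"delta_pos":[-45,0,0],"roll":0,"jaw":45}
  ]
}}

```text
time_s: 8.77
ee_pos: [518.9, -13.4, 93.4]
ee_rot: [-179.9, 0.0, 89.9]
force: [0.5, 0.5, -2.0]
gripper_width: 50.1
gripper_force: 10.0
```

```bash
sed -i 's/Q\[...,1\]>20/Q[...,1]>-60/' r.py; python3 r.py
```

```text
[519.  -13.2  93.5] [ 0.6 -0.6 -1.6] [-180.     0.    89.9]
12 132 [-44.  -11.6  34.1] [479.4 538.7]
24 40 [ 5.  26.4 62.3] [491.8 541.3]
36 92 [ 4.4 59.4 76.1] [491.2 541.2]
48 84 [-2.6 57.2 74.3] [491.6 542.5]
60 105 [-58.5  43.6  66.5] [483.6 543.4]
72 82 [-12.6  45.6  58. ] [491.6 542.3]
84 76 [-24.8  35.6  52.5] [491.9 542.9]
96 87 [-32.4  31.4  44.1] [491.5 541.3]
108 84 [-39.3  23.   39.1] [491.9 542.1]
120 54 [-33.   19.9  32.8] [491.8 542.1]
132 67 [-38.2  15.1  23.2] [483.1 544.3]
144 47 [-26.7   4.9  14.3] [482.5 543.4]
```

Tilted about 31°, with the lower edge now well behind the pinch, so lowering will turn it the right way. Backing off 150 mm and lowering along the arc to about 60°.

>>> {"name": "arm_command", "arguments": {
  "rows": [
    {"delta_pos":[20,0,0],"roll":0,"jaw":45},
    {"delta_pos":[45,0,0],"roll":0,"jaw":45},
    {"delta_pos":[75,0,0],"roll":0,"jaw":45},
    {"delta_pos":[105,0,0],"roll":0,"jaw":45},
    {"delta_pos":[130,0,0],"roll":0,"jaw":45},
    {"delta_pos":[150,0,0],"roll":0,"jaw":45},
    {"delta_pos":[150,0,3],"roll":0,"jaw":45},
    {"delta_pos":[150,0,8],"roll":0,"jaw":45},
    {"delta_pos":[142,0,13],"roll":0,"jaw":45},
    {"delta_pos":[134,0,17],"roll":0,"jaw":45},
    {"delta_pos":[126,0,22],"roll":0,"jaw":45},
    {"delta_pos":[118,0,28],"roll":0,"jaw":45},
    {"delta_pos":[111,0,35],"roll":0,"jaw":45},
    {"delta_pos":[104.5,0,41],"roll":0,"jaw":45},
    {"delta_pos":[104.5,0,41],"roll":0,"jaw":45},
    {"delta_pos":[104.5,0,41],"roll":0,"jaw":45}
  ]
}}

```text
time_s: 10.15
ee_pos: [519.3, 91.0, 52.6]
ee_rot: [-180.0, 0.0, 89.9]
force: [-0.3, 0.6, -2.5]
gripper_width: 50.1
gripper_force: 10.0
```

```bash
sed -i 's/range(6,150,12)/range(6,150,10)/' r.py; python3 r.py
```

```text
[519.2  91.5  52.6] [-0.2  0.2 -1.6] [-180.     0.    89.9]
12 277 [-44.7 -11.2 165.8] [481.  551.5]
22 28 [  9.3 155.9 182.9] [488.3 542.7]
32 58 [121.  145.1 202.5] [492.6 542.8]
42 79 [112.8 153.2 209.2] [492.  543.4]
52 157 [-55.6 183.8 211.8] [488.2 542.5]
62 163 [-56.9 168.6 199.3] [483.7 542.2]
72 135 [ 69.1 166.2 187.4] [491.9 542.3]
82 105 [ 69.6 151.7 172.9] [490.5 542.8]
92 98 [ 88.4 139.7 155. ] [492.3 542.9]
102 92 [ 83.3 128.5 141.5] [492.5 546.8]
112 71 [ 86.6 112.7 125.8] [494. 544.]
122 38 [ 88.2  97.6 110.9] [504.5 543.1]
```

Tilt is about 56° with the lower edge on the bench, but the rack keeps slipping in the pinch: the grip is now about 10 mm from the base face, too near to lay it flat. I'll prop it stably instead, edge on the bench and base face leaning on the back of the jaw block, then let go and regrip nearer the holes.

>>> {"name": "arm_command", "arguments": {
  "rows": [
    {"delta_pos":[0,0,-5],"roll":0,"jaw":45},
    {"delta_pos":[-20,0,-5],"roll":0,"jaw":45},
    {"delta_pos":[-45,0,-5],"roll":0,"jaw":45},
    {"delta_pos":[-75,0,-5],"roll":0,"jaw":45},
    {"delta_pos":[-100,0,-5],"roll":0,"jaw":45},
    {"delta_pos":[-120,0,-5],"roll":0,"jaw":45},
    {"delta_pos":[-132,0,-5],"roll":0,"jaw":45},
    {"delta_pos":[-132,0,-5],"roll":0,"jaw":45},
    {"delta_pos":[-132,0,-3],"roll":0,"jaw":45},
    {"delta_pos":[-132,0,-1],"roll":0,"jaw":45},
    {"delta_pos":[-132,0,0],"roll":0,"jaw":45},
    {"delta_pos":[-132,0,1],"roll":0,"jaw":45},
    {"delta_pos":[-132,0,1],"roll":0,"jaw":45},
    {"delta_pos":[-132,0,1],"roll":0,"jaw":45}
  ]
}}

```text
time_s: 11.37
ee_pos: [519.5, -38.8, 52.7]
ee_rot: [180.0, -0.0, 90.0]
force: [-2.6, 1.0, 5.3]
gripper_width: 49.9
gripper_force: 10.0
```

```bash
cat > r2.py <<'E'
from h import *
s=grab('side'); Q=cloud(s)
st=env.state(); print(st['ee_pos'].round(1),st['force'].round(1),st['ee_rot'].round(1))
g=s['img'].astype(int)
white=(g.min(-1)>110)&(g.max(-1)-g.min(-1)<40)
k=white&(abs(Q[...,0]-518)<22)&(Q[...,2]>5)&(Q[...,2]<150)&(Q[...,1]>-120)&(Q[...,1]<260)
q=Q[k]
# upper-right envelope = hole face
pts=[]
for zl in range(5,150,6):
    w=q[(q[:,2]>=zl)&(q[:,2]<zl+6)]
    if len(w)>5: pts.append((zl+3,*np.percentile(w[:,1],[2,97]).round(1)))
print(pts)
E
python3 r2.py; python3 - <<'E'
from h import *
s=load('side'); cv2.imwrite('pics/s4.png',cv2.resize(s['img'][130:280,180:380],(800,600)))
E
```

```text
[519.5 -38.7  52.7] [-1.5  1.4  4.9] [180.  -0.  90.]
[(8, np.float64(-46.6), np.float64(110.4)), (14, np.float64(-39.8), np.float64(32.5)), (20, np.float64(19.3), np.float64(30.6)), (26, np.float64(8.2), np.float64(44.6)), (32, np.float64(-0.3), np.float64(41.6)), (38, np.float64(-8.2), np.float64(73.6)), (44, np.float64(-18.8), np.float64(79.0)), (50, np.float64(-20.3), np.float64(82.4)), (56, np.float64(-80.6), np.float64(77.0)), (62, np.float64(-81.6), np.float64(64.4)), (68, np.float64(-58.3), np.float64(63.2)), (74, np.float64(-52.0), np.float64(49.1)), (80, np.float64(-63.4), np.float64(41.9)), (86, np.float64(-38.1), np.float64(27.8)), (92, np.float64(-36.5), np.float64(25.4)), (98, np.float64(-42.4), np.float64(13.1)), (104, np.float64(-45.7), np.float64(6.6)), (110, np.float64(-42.2), np.float64(-5.7)), (116, np.float64(-37.7), np.float64(-13.0)), (122, np.float64(-40.1), np.float64(-25.1))]
```

View pics/s4.png

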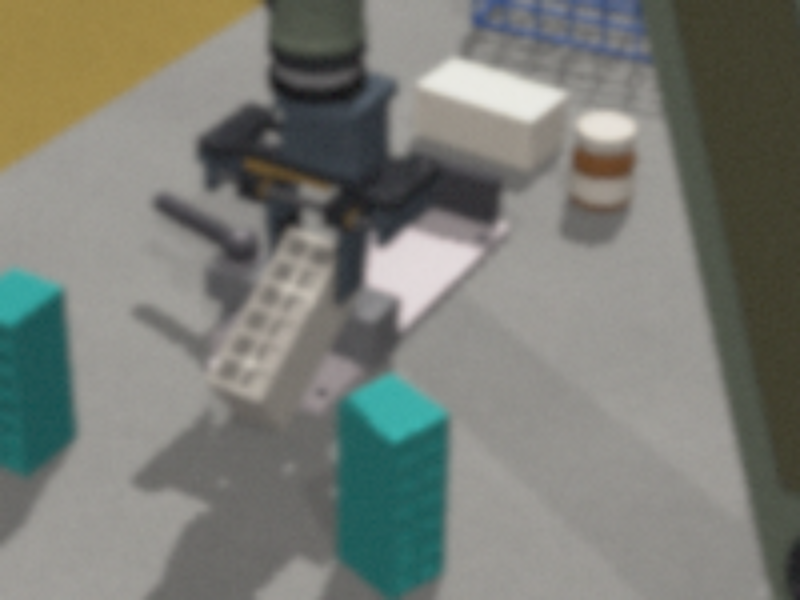

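The rack leans on the jaw back as planned: top at (310,240), foot at (245,400), lever untouched at (205,225). Letting go and raising to the new grip height.

>>> {"name": "arm_command", "arguments": {
  "rows": [
    {"delta_pos":[0,0,0],"roll":0,"jaw":58},
    {"delta_pos":[0,0,0],"roll":0,"jaw":62},
    {"delta_pos":[0,0,0],"roll":0,"jaw":68},
    {"delta_pos":[0,0,0],"roll":0,"jaw":72},
    {"delta_pos":[0,0,-10],"roll":0,"jaw":72},
    {"delta_pos":[0,0,-20],"roll":0,"jaw":72},
    {"delta_pos":[0,0,-20],"roll":0,"jaw":72}
  ]
}}

```text
time_s: 12.0
ee_pos: [521.2, -40.1, 74.2]
ee_rot: [179.7, 0.0, 89.9]
force: [0.3, -0.3, 0.1]
gripper_width: 65.3
gripper_force: 0.0
```

```bash
python3 r2.py
```

```text
[520.6 -40.1  73.4] [ 0.1 -0.3  0.5] [179.8   0.   89.9]
[(8, np.float64(-46.0), np.float64(16.4)), (14, np.float64(-42.7), np.float64(30.3)), (20, np.float64(12.4), np.float64(51.9)), (32, np.float64(6.8), np.float64(41.3)), (38, np.float64(-6.0), np.float64(75.4)), (44, np.float64(-21.9), np.float64(78.0)), (50, np.float64(-44.8), np.float64(81.2)), (56, np.float64(-88.2), np.float64(79.3)), (62, np.float64(-60.0), np.float64(69.5)), (68, np.float64(-62.5), np.float64(60.6)), (74, np.float64(-56.4), np.float64(48.3)), (80, np.float64(-59.9), np.float64(43.7)), (86, np.float64(-59.2), np.float64(26.0)), (92, np.float64(-38.3), np.float64(26.3)), (98, np.float64(-49.1), np.float64(5.7)), (104, np.float64(-43.0), np.float64(1.4)), (110, np.float64(-42.2), np.float64(-3.9)), (116, np.float64(-39.2), np.float64(-12.1)), (122, np.float64(-39.4), np.float64(-22.4)), (128, np.float64(-35.4), np.float64(-28.4))]
```

It holds by itself. Regripping about 42 mm from the base face and carrying it back over clear bench.

>>> {"name": "arm_command", "arguments": {
  "rows": [
    {"delta_pos":[12,-1,-2],"roll":0,"jaw":72},
    {"delta_pos":[22,-1,-2],"roll":0,"jaw":72},
    {"delta_pos":[22,-1,-2],"roll":0,"jaw":72},
    {"delta_pos":[22,-1,-2],"roll":0,"jaw":45},
    {"delta_pos":[22,-1,-2],"roll":0,"jaw":45},
    {"delta_pos":[22,-1,-2],"roll":0,"jaw":45},
    {"delta_pos":[22,-1,-2],"roll":0,"jaw":45},
    {"delta_pos":[22,-1,-2],"roll":0,"jaw":45},
    {"delta_pos":[24,-1,-8],"roll":0,"jaw":45},
    {"delta_pos":[35,-1,-8],"roll":0,"jaw":45},
    {"delta_pos":[60,-1,-8],"roll":0,"jaw":45},
    {"delta_pos":[90,-1,-8],"roll":0,"jaw":45},
    {"delta_pos":[120,-1,-8],"roll":0,"jaw":45},
    {"delta_pos":[142,-1,-8],"roll":0,"jaw":45},
    {"delta_pos":[154,-1,-8],"roll":0,"jaw":45},
    {"delta_pos":[154,-1,-8],"roll":0,"jaw":45},
    {"delta_pos":[154,-1,-8],"roll":0,"jaw":45}
  ],
  "squeeze": 10
}}

```text
time_s: 13.47
ee_pos: [518.2, 114.3, 79.6]
ee_rot: [-180.0, 0.1, 90.0]
force: [-0.1, 0.6, -2.2]
gripper_width: 49.9
gripper_force: 10.0
```

```bash
python3 r2.py
```

```text
[518.2 113.6  79.6] [-0.5 -0.2 -2.8] [-1.8e+02  1.0e-01  9.0e+01]
[(8, np.float64(-48.0), np.float64(21.9)), (14, np.float64(-38.5), np.float64(162.0)), (20, np.float64(140.6), np.float64(167.2)), (26, np.float64(139.3), np.float64(188.3)), (32, np.float64(132.3), np.float64(197.5)), (38, np.float64(124.5), np.float64(200.4)), (44, np.float64(116.8), np.float64(206.8)), (50, np.float64(-100.1), np.float64(209.1)), (56, np.float64(-91.4), np.float64(205.1)), (62, np.float64(-77.8), np.float64(192.5)), (68, np.float64(86.5), np.float64(193.0)), (74, np.float64(75.2), np.float64(175.8)), (80, np.float64(106.8), np.float64(173.3)), (86, np.float64(94.3), np.float64(163.8)), (92, np.float64(109.5), np.float64(156.4)), (98, np.float64(97.4), np.float64(153.6)), (104, np.float64(88.3), np.float64(138.4)), (110, np.float64(85.7), np.float64(129.0)), (116, np.float64(105.7), np.float64(125.9)), (122, np.float64(96.6), np.float64(114.8)), (128, np.float64(93.8), np.float64(108.5))]
```

>>> {"name": "arm_command", "arguments": {
  "rows": [
    {"delta_pos":[6,0,1],"roll":0,"jaw":45},
    {"delta_pos":[3,0,4],"roll":0,"jaw":45},
    {"delta_pos":[-1,0,7],"roll":0,"jaw":45},
    {"delta_pos":[-5,0,10],"roll":0,"jaw":45},
    {"delta_pos":[-10,0,14],"roll":0,"jaw":45},
    {"delta_pos":[-14,0,18],"roll":0,"jaw":45},
    {"delta_pos":[-19,0,23],"roll":0,"jaw":45},
    {"delta_pos":[-23,0,28],"roll":0,"jaw":45},
    {"delta_pos":[-26,0,32],"roll":0,"jaw":45},
    {"delta_pos":[-29,0,36],"roll":0,"jaw":45},
    {"delta_pos":[-31,0,40],"roll":0,"jaw":45},
    {"delta_pos":[-31,0,40],"roll":0,"jaw":45}
  ],
  "squeeze": 6
}}

```text
time_s: 14.52
ee_pos: [517.6, 82.8, 38.6]
ee_rot: [-179.9, 0.0, 89.9]
force: [0.2, -0.1, -3.1]
gripper_width: 50.2
gripper_force: 6.0
```

```bash
python3 r2.py
```

```text
[517.7  83.1  38.9] [-0.6  0.6 -2.3] [-179.9   -0.    89.9]
[(8, np.float64(-46.1), np.float64(182.9)), (14, np.float64(-43.4), np.float64(185.3)), (20, np.float64(33.7), np.float64(187.4)), (26, np.float64(61.7), np.float64(188.3)), (32, np.float64(47.8), np.float64(189.5)), (38, np.float64(49.5), np.float64(190.2)), (44, np.float64(51.3), np.float64(190.2)), (50, np.float64(-97.8), np.float64(192.0)), (56, np.float64(-88.6), np.float64(193.4)), (62, np.float64(-74.6), np.float64(190.7)), (68, np.float64(61.1), np.float64(150.7)), (74, np.float64(55.7), np.float64(127.7)), (80, np.float64(55.7), np.float64(96.9))]
```

>>> {"name": "arm_command", "arguments": {
  "rows": [
    {"delta_pos":[-2,0,4],"roll":0,"jaw":45},
    {"delta_pos":[-4,0,8],"roll":0,"jaw":45},
    {"delta_pos":[-5.5,0,12],"roll":0,"jaw":45},
    {"delta_pos":[-7,0,16],"roll":0,"jaw":45},
    {"delta_pos":[-8,0,19],"roll":0,"jaw":45},
    {"delta_pos":[-8.5,0,22],"roll":0,"jaw":45},
    {"delta_pos":[-9,0,24],"roll":0,"jaw":45},
    {"delta_pos":[-9,0,24],"roll":0,"jaw":45}
  ],
  "squeeze": 6
}}

```text
time_s: 15.23
ee_pos: [518.4, 74.3, 15.9]
ee_rot: [-180.0, -0.0, 89.9]
force: [-1.3, 0.1, 2.0]
gripper_width: 49.6
gripper_force: 6.0
```

```bash
python3 r2.py
```

```text
[518.3  74.3  15.9] [-1.1  0.2  3.7] [-180.    -0.    89.9]
[(8, np.float64(-44.1), np.float64(186.1)), (14, np.float64(-39.9), np.float64(186.0)), (20, np.float64(-2.4), np.float64(185.6)), (26, np.float64(47.6), np.float64(186.2)), (32, np.float64(48.2), np.float64(185.1)), (38, np.float64(59.2), np.float64(186.0)), (44, np.float64(48.1), np.float64(186.5)), (50, np.float64(42.3), np.float64(185.9)), (56, np.float64(-82.3), np.float64(185.2)), (62, np.float64(51.5), np.float64(184.4))]
```

The rack lies flat on its base: end face vertical at y≈186, top at z≈60. Letting go, rising clear and moving over its middle.

>>> {"name": "arm_command", "arguments": {
  "rows": [
    {"delta_pos":[0,0,0],"roll":0,"jaw":56},
    {"delta_pos":[0,0,0],"roll":0,"jaw":65},
    {"delta_pos":[0,0,0],"roll":0,"jaw":75},
    {"delta_pos":[0,0,-1],"roll":0,"jaw":75},
    {"delta_pos":[0,0,-20],"roll":0,"jaw":75},
    {"delta_pos":[0,0,-50],"roll":0,"jaw":75},
    {"delta_pos":[10,0,-75],"roll":0,"jaw":75},
    {"delta_pos":[30,0,-75],"roll":0,"jaw":75},
    {"delta_pos":[41,0,-75],"roll":0,"jaw":75},
    {"delta_pos":[41,0,-75],"roll":0,"jaw":75}
  ]
}}

```text
time_s: 16.12
ee_pos: [518.2, 116.7, 90.6]
ee_rot: [-180.0, -0.0, 90.1]
force: [-0.2, 0.9, -1.3]
gripper_width: 68.3
gripper_force: 0.0
```

```bash
python3 - <<'E'
from h import *
s,t=grab('side'),grab('top')
st=env.state(); print(st['ee_pos'].round(1),st['ee_rot'].round(1))
for n,f in(('side',s),('top',t)):
    Q=cloud(f); g=f['img'].astype(int)
    w=(g.min(-1)>110)&(g.max(-1)-g.min(-1)<40)
    k=w&(abs(Q[...,0]-518)<60)&(Q[...,2]>52)&(Q[...,2]<66)&(Q[...,1]>30)&(Q[...,1]<210)
    print(n,k.sum(),cv2.minAreaRect(Q[k][:,:2].astype(np.float32)),np.median(Q[k][:,2]))
    k=(abs(Q[...,0]-540)<60)&(Q[...,2]>54)&(Q[...,2]<66)&(Q[...,1]>-315)&(Q[...,1]<-270)
    print(' stop',k.sum(),cv2.minAreaRect(Q[k][:,:2].astype(np.float32)))
    k=(Q[...,0]>480)&(Q[...,0]<590)&(Q[...,2]>53)&(Q[...,2]<66)&(Q[...,1]>-140)&(Q[...,1]<-20)
    print(' jaw',k.sum(),cv2.minAreaRect(Q[k][:,:2].astype(np.float32)))
    k=(Q[...,0]>612)&(Q[...,0]<740)&(Q[...,2]>66)&(Q[...,2]<95)&(Q[...,1]>-180)&(Q[...,1]<-20)
    q=Q[k]; 
    for xl in range(600,735,12):
        w=q[(q[:,0]>=xl)&(q[:,0]<xl+12)]
        if len(w): print('  lev',xl+6,len(w),w[:,1].mean().round(1),np.median(w[:,2]).round(0))
cv2.imwrite('pics/t5.png',cv2.resize(t['img'][120:240,150:350],(800,480),interpolation=3))
E
```

```text
[517.5 114.9  89.7] [-1.799e+02  1.000e-01  9.000e+01]
side 421 ((517.3880004882812, 115.59475708007812), (144.69100952148438, 55.55425262451172), 89.17058563232422) 58.14603891310197
 stop 75 ((538.5209350585938, -292.3197326660156), (86.32167053222656, 22.239280700683594), 1.640126347541809)
 jaw 195 ((518.9117431640625, -64.66386413574219), (51.24925994873047, 78.24417114257812), 86.8011245727539)
  lev 618 2 -50.4 78.0
  lev 630 3 -60.1 69.0
  lev 642 2 -63.4 67.0
  lev 654 1 -67.9 66.0
top 156 ((519.2159423828125, 71.70757293701172), (48.140869140625, 54.68403244018555), 0.8855815529823303) 60.93718646546034
 stop 130 ((541.7167358398438, -294.1050720214844), (86.67893981933594, 15.501991271972656), 1.2024104595184326)
 jaw 523 ((536.0374145507812, -70.80966186523438), (108.39525604248047, 54.23313903808594), 1.089096188545227)
  lev 618 32 -64.6 83.0
  lev 630 19 -66.8 81.0
  lev 642 18 -71.0 81.0
  lev 654 17 -74.4 81.0
  lev 666 18 -76.6 81.0
  lev 678 18 -79.2 81.0
  lev 690 17 -81.9 80.0
  lev 702 16 -85.3 81.0
  lev 714 15 -86.0 81.0
```

View pics/t5.png

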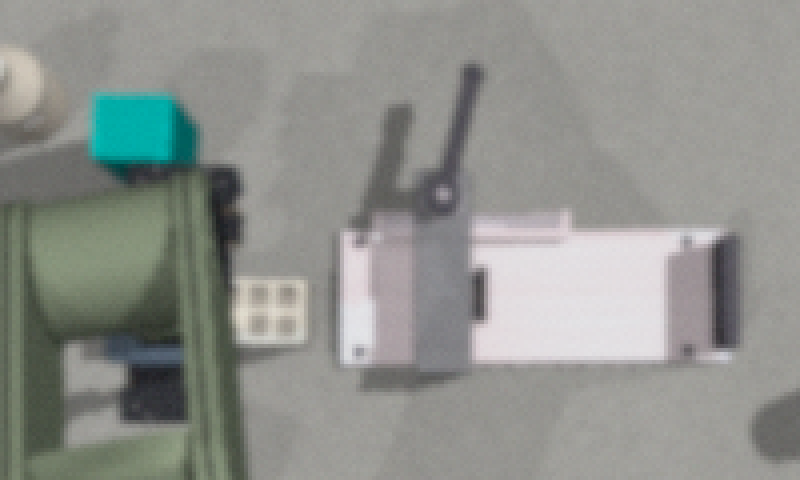

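The top view (crop) shows the rack on its base at (268,312), the bed from (338,298) to (738,296), the dark pad at (480,295), the lever pivot at (442,193) and the lever tip at (472,70). I'll convert these pixels to fix the clamp's centre line.

```bash
python3 - <<'E'
from h import *
t=load('top')
def c(u,v,z): return world(t,150+u/4-.375,120+v/4-.375,z).round(1)
for n,u,v,z in [('bedBL',338,365,12),('bedTL',338,232,12),('bedBR',738,362,12),('bedTR',738,229,12),('jawbot',442,372,59),('jawR top',470,240,59),('jawR bot',470,365,59),('jawL',415,340,59),('pad top',482,268,50),('pad bot',482,322,50),('padface',487,295,50),('pivot',442,193,82),('levtip',473,67,80),('stop top',726,234,60),('stop bot',726,359,60),('stopface L',712,297,60),('rail',572,212,20),('railbot',572,240,20)]:
    print(n,c(u,v,z))
Q=cloud(t)
r=lambda a:a.round(0).tolist()
print('jaw rows z', [(v,r(Q[v,258])) for v in range(164,218,3)])
print('rail z',[(u,r(Q[176,u])) for u in range(266,300,5)])
print('near stop',[(u,r(Q[194,u])) for u in range(310,338,2)])
E
```

```text
bedBL [479.3  17.7  12. ]
bedTL [589.   20.2  12. ]
bedBR [ 487.6 -310.6   12. ]
bedTR [ 597.5 -310.    12. ]
jawbot [473.7 -67.5  59. ]
jawR top [579.1 -87.9  59. ]
jawR bot [479.6 -89.6  59. ]
jawL [498.6 -45.7  59. ]
pad top [557.7 -98.1  50. ]
pad bot [514.4 -98.8  50. ]
padface [ 536.1 -102.4   50. ]
pivot [613.1 -65.   82. ]
levtip [714.  -87.7  80. ]
stop top [ 587.5 -291.7   60. ]
stop bot [ 487.9 -292.2   60. ]
stopface L [ 536.9 -280.8   60. ]
rail [ 608.1 -172.    20. ]
railbot [ 584.9 -172.3   20. ]
jaw rows z [(164, [625.0, -58.0, 81.0]), (167, [615.0, -58.0, 84.0]), (170, [605.0, -58.0, 88.0]), (173, [599.0, -59.0, 62.0]), (176, [590.0, -59.0, 61.0]), (179, [580.0, -59.0, 61.0]), (182, [571.0, -59.0, 63.0]), (185, [561.0, -59.0, 60.0]), (188, [551.0, -59.0, 63.0]), (191, [542.0, -60.0, 61.0]), (194, [533.0, -60.0, 58.0]), (197, [523.0, -60.0, 63.0]), (200, [514.0, -60.0, 59.0]), (203, [504.0, -60.0, 61.0]), (206, [494.0, -60.0, 61.0]), (209, [485.0, -61.0, 60.0]), (212, [476.0, -61.0, 60.0]), (215, [467.0, -61.0, 4.0])]
rail z [(266, [590.0, -84.0, 60.0]), (271, [595.0, -101.0, 26.0]), (276, [595.0, -117.0, 27.0]), (281, [595.0, -134.0, 26.0]), (286, [596.0, -150.0, 27.0]), (291, [597.0, -167.0, 22.0]), (296, [599.0, -185.0, 5.0])]
near stop [(310, [539.0, -231.0, 14.0]), (312, [539.0, -237.0, 11.0]), (314, [540.0, -244.0, 11.0]), (316, [540.0, -251.0, 10.0]), (318, [540.0, -257.0, 13.0]), (320, [540.0, -264.0, 10.0]), (322, [540.0, -271.0, 9.0]), (324, [540.0, -277.0, 12.0]), (326, [540.0, -283.0, 17.0]), (328, [539.0, -287.0, 30.0]), (330, [536.0, -288.0, 64.0]), (332, [537.0, -294.0, 62.0]), (334, [537.0, -300.0, 64.0]), (336, [542.0, -319.0, 0.0])]
```

>>> {"name": "arm_command", "arguments": {
  "rows": [
    {"delta_pos":[0,0,20],"roll":0,"jaw":75},
    {"delta_pos":[0,0,45],"roll":0,"jaw":75},
    {"delta_pos":[0,0,65],"roll":0,"jaw":75},
    {"delta_pos":[0,0,65],"roll":0,"jaw":75},
    {"delta_pos":[0,0,65],"roll":0,"jaw":45},
    {"delta_pos":[0,0,65],"roll":0,"jaw":45},
    {"delta_pos":[0,0,65],"roll":0,"jaw":45},
    {"delta_pos":[0,0,65],"roll":0,"jaw":45},
    {"delta_pos":[0,0,65],"roll":0,"jaw":45},
    {"delta_pos":[0,0,55],"roll":0,"jaw":45},
    {"delta_pos":[0,0,30],"roll":0,"jaw":45},
    {"delta_pos":[0,0,0],"roll":0,"jaw":45},
    {"delta_pos":[0,0,-20],"roll":0,"jaw":45},
    {"delta_pos":[0,0,-30],"roll":0,"jaw":45},
    {"delta_pos":[0,0,-30],"roll":0,"jaw":45}
  ],
  "squeeze": 15
}}

```text
time_s: 17.47
ee_pos: [520.0, 115.5, 123.5]
ee_rot: [179.7, -0.1, 89.9]
force: [0.5, -0.0, -2.7]
gripper_width: 49.9
gripper_force: 15.0
```

>>> {"name": "arm_command", "arguments": {
  "rows": [
    {"delta_pos":[-20,1,0],"roll":0,"jaw":45},
    {"delta_pos":[-50,3,0],"roll":-0.1,"jaw":45},
    {"delta_pos":[-88,5,0],"roll":-0.1,"jaw":45},
    {"delta_pos":[-126,8,0],"roll":-0.1,"jaw":45},
    {"delta_pos":[-164,10,0],"roll":-0.2,"jaw":45},
    {"delta_pos":[-202,13,0],"roll":-0.2,"jaw":45},
    {"delta_pos":[-240,15,0],"roll":-0.26,"jaw":45},
    {"delta_pos":[-275,18,0],"roll":-0.26,"jaw":45},
    {"delta_pos":[-302,20,0],"roll":-0.26,"jaw":45},
    {"delta_pos":[-320,20.5,0],"roll":-0.26,"jaw":45},
    {"delta_pos":[-320,20.5,0],"roll":-0.26,"jaw":45},
    {"delta_pos":[-320,20.5,0],"roll":-0.26,"jaw":45},
    {"delta_pos":[-320,20.5,0],"roll":-0.26,"jaw":45}
  ]
}}

```text
time_s: 18.55
ee_pos: [537.7, -203.9, 119.5]
ee_rot: [-179.9, -0.1, 91.2]
force: [-0.2, -0.0, -2.1]
gripper_width: 50.1
gripper_force: 15.0
```

```bash
python3 - <<'E'
from h import *
s,t=grab('side'),grab('top')
st=env.state(); print(st['ee_pos'].round(1),st['ee_rot'].round(1))
cv2.imwrite('pics/s6.png',np.vstack([cv2.resize(s['img'][110:215,215:355],(560,300),interpolation=3)[:, :],cv2.resize(t['img'][140:240,220:360],(560,300),interpolation=3)]))
for n,f in(('side',s),('top',t)):
    Q=cloud(f); g=f['img'].astype(int)
    w=(g.min(-1)>110)&(g.max(-1)-g.min(-1)<40)
    k=w&(abs(Q[...,0]-539)<50)&(Q[...,2]>140)&(Q[...,2]<175)&(Q[...,1]>-300)&(Q[...,1]<-110)
    if k.sum()>10: print(n,k.sum(),cv2.minAreaRect(Q[k][:,:2].astype(np.float32)),np.median(Q[k][:,2]))
E
```

```text
[ 538.2 -203.6  120.2] [-179.9   -0.    91.3]
side 256 ((537.2581787109375, -202.01670837402344), (55.57306671142578, 145.69342041015625), 2.098615884780884) 149.7585001847632
top 74 ((537.7700805664062, -150.95443725585938), (50.16524124145508, 29.56262969970703), 0.6062538623809814) 154.41467358460244
```

View pics/s6.png

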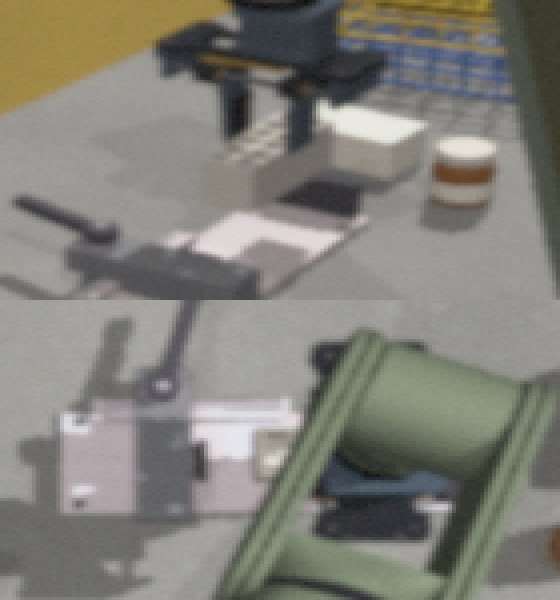

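The rack hangs level over the bed (lower picture: its visible end at (268,455), in line with the pad at (200,460)). Lowering it onto the bed.

>>> {"name": "arm_command", "arguments": {
  "rows": [
    {"delta_pos":[-3,1,15],"roll":0,"jaw":45},
    {"delta_pos":[-4,1,35],"roll":0,"jaw":45},
    {"delta_pos":[-4,1,55],"roll":0,"jaw":45},
    {"delta_pos":[-4,1,70],"roll":0,"jaw":45},
    {"delta_pos":[-4,1,77],"roll":0,"jaw":45},
    {"delta_pos":[-4,1,80],"roll":0,"jaw":45},
    {"delta_pos":[-4,1,82],"roll":0,"jaw":45},
    {"delta_pos":[-4,1,83],"roll":0,"jaw":45},
    {"delta_pos":[-4,1,84],"roll":0,"jaw":45},
    {"delta_pos":[-4,1,84],"roll":0,"jaw":45},
    {"delta_pos":[-4,1,84],"roll":0,"jaw":45}
  ]
}}

```text
time_s: 19.57
ee_pos: [540.3, -208.7, 38.9]
ee_rot: [179.9, 0.0, 91.2]
force: [-2.3, 2.5, 5.3]
gripper_width: 50.0
gripper_force: 15.0
```

Seated on the bed. Letting go, rising, and turning over towards the lever.

>>> {"name": "arm_command", "arguments": {
  "rows": [
    {"delta_pos":[0,0,0],"roll":0,"jaw":60},
    {"delta_pos":[0,0,0],"roll":0,"jaw":75},
    {"delta_pos":[0,0,0],"roll":0,"jaw":75},
    {"delta_pos":[0,0,-5],"roll":0,"jaw":75},
    {"delta_pos":[0,0,-30],"roll":0,"jaw":75},
    {"delta_pos":[0,0,-60],"roll":0,"jaw":75},
    {"delta_pos":[0,0,-80],"roll":0,"jaw":70},
    {"delta_pos":[30,30,-80],"roll":-2,"jaw":60},
    {"delta_pos":[60,60,-80],"roll":-4,"jaw":60},
    {"delta_pos":[90,90,-80],"roll":-6,"jaw":60},
    {"delta_pos":[115,115,-80],"roll":-8,"jaw":60},
    {"delta_pos":[130,128,-80],"roll":-9.4,"jaw":60},
    {"delta_pos":[130,128,-80],"roll":-10.8,"jaw":60},
    {"delta_pos":[130,128,-80],"roll":-12.2,"jaw":60},
    {"delta_pos":[130,128,-80],"roll":-13.6,"jaw":60},
    {"delta_pos":[130,128,-80],"roll":-15.2,"jaw":60},
    {"delta_pos":[130,128,-80],"roll":-15.2,"jaw":60},
    {"delta_pos":[130,128,-80],"roll":-15.2,"jaw":60},
    {"delta_pos":[130,128,-80],"roll":-15.2,"jaw":60}
  ]
}}

```text
time_s: 21.15
ee_pos: [665.1, -76.3, 117.0]
ee_rot: [-180.0, 0.0, 167.3]
force: [0.3, 0.5, -0.3]
gripper_width: 54.7
gripper_force: 0.0
```

```bash
cat > m.py <<'E'
from h import *
import sys
s,t=grab('side'),grab('top')
st=env.state(); print(st['time_s'],st['ee_pos'].round(1),st['ee_rot'].round(1),st['force'].round(1))
for n,f in(('side',s),('top',t)):
    Q=cloud(f); g=f['img'].astype(int)
    w=(g.min(-1)>110)&(g.max(-1)-g.min(-1)<40)
    k=w&(abs(Q[...,0]-539)<50)&(Q[...,2]>64)&(Q[...,2]<80)&(Q[...,1]>-310)&(Q[...,1]<-100)
    if k.sum()>10: print(n,'rack',k.sum(),cv2.minAreaRect(Q[k][:,:2].astype(np.float32)),np.median(Q[k][:,2]).round(1))
    k=(abs(Q[...,0]-540)<60)&(Q[...,2]>54)&(Q[...,2]<64)&(Q[...,1]>-315)&(Q[...,1]<-285)
    if k.sum()>10: print(n,'stop',cv2.minAreaRect(Q[k][:,:2].astype(np.float32)))
    k=(Q[...,0]>470)&(Q[...,0]<570)&(Q[...,2]>53)&(Q[...,2]<64)&(Q[...,1]>-180)&(Q[...,1]<-20)&~w
    if k.sum()>10: print(n,'jaw',cv2.minAreaRect(Q[k][:,:2].astype(np.float32)))
E
python3 m.py
```

```text
21.25 [665.  -76.2 116.9] [-180.     0.   167.1] [0.2 0.3 0.6]
side rack 297 ((538.331298828125, -207.60931396484375), (55.03032684326172, 146.97979736328125), 0.5337225794792175) 69.8
side stop ((538.0685424804688, -296.4044189453125), (20.22903823852539, 90.77851104736328), 88.10352325439453)
side jaw ((500.1825256347656, -94.12498474121094), (147.0179443359375, 89.4803237915039), 68.46724700927734)
top rack 362 ((549.3515014648438, -216.15194702148438), (63.93314743041992, 151.31085205078125), 2.16035532951355) 73.4
top stop ((541.7318115234375, -293.8710021972656), (86.48658752441406, 16.030942916870117), 0.7684392929077148)
```

>>> {"name": "arm_command", "arguments": {
  "rows": [
    {"delta_pos":[0,0,20],"roll":0,"jaw":60},
    {"delta_pos":[0,0,45],"roll":0,"jaw":60},
    {"delta_pos":[0,0,60],"roll":0,"jaw":50},
    {"delta_pos":[0,0,64],"roll":0,"jaw":40},
    {"delta_pos":[0,0,64],"roll":0,"jaw":25},
    {"delta_pos":[0,0,64],"roll":0,"jaw":5},
    {"delta_pos":[0,0,64],"roll":0,"jaw":5},
    {"delta_pos":[0,0,64],"roll":0,"jaw":5},
    {"delta_pos":[0,0,64],"roll":0,"jaw":5},
    {"delta_pos":[0,0,64],"roll":0,"jaw":5}
  ],
  "squeeze": 50
}}

```text
time_s: 22.08
ee_pos: [665.3, -76.2, 53.6]
ee_rot: [180.0, 0.1, 167.2]
force: [-0.1, 0.6, 0.1]
gripper_width: 5.8
gripper_force: 0.0
```

```bash
python3 - <<'E'
from h import *
t=grab('top'); s=grab('side')
for n,f in(('top',t),('side',s)):
    Q=cloud(f)
    k=(Q[...,0]>590)&(Q[...,0]<760)&(Q[...,2]>60)&(Q[...,2]<98)&(Q[...,1]>-200)&(Q[...,1]<40)
    v,u=np.nonzero(k); print(n,k.sum(), u.min() if len(u) else 0,u.max() if len(u) else 0,v.min() if len(u) else 0,v.max() if len(u) else 0)
    q=Q[k]; c=f['img'][k].mean(-1)
    for xl in range(600,740,10):
        w=q[(q[:,0]>=xl)&(q[:,0]<xl+10)]
        if len(w): print('  ',xl+5,len(w),w.mean(0).round(1),w[:,1].min().round(1),w[:,1].max().round(1),w[:,2].min().round(0),w[:,2].max().round(0))
E
```

```text
top 33 255 266 154 163
   625 4 [628.6 -69.   81.8] -73.7 -64.3 78.0 85.0
   635 18 [635.2 -71.1  74.4] -83.4 -48.3 60.0 86.0
   645 10 [644.4 -69.7  80.5] -73.5 -64.1 75.0 85.0
   655 1 [656.5 -76.3  86. ] -76.3 -76.3 86.0 86.0
side 220 218 248 178 199
   605 31 [605.3 -56.9  74.2] -76.1 -44.8 61.0 84.0
   615 21 [613.9 -56.2  76.2] -77.0 -45.6 60.0 83.0
   625 15 [625.  -60.8  73.9] -71.4 -44.7 60.0 83.0
   635 13 [635.6 -65.7  74.2] -75.1 -56.8 62.0 84.0
   645 29 [646.3 -70.3  83. ] -85.5 -62.7 67.0 97.0
   655 20 [654.3 -67.1  82.2] -79.9 -57.7 62.0 97.0
   665 13 [665.9 -68.2  79.7] -74.1 -62.9 68.0 97.0
   675 13 [674.6 -68.9  81.3] -74.2 -64.5 67.0 97.0
   685 10 [684.4 -73.3  77.8] -80.2 -65.1 63.0 94.0
   695 11 [694.9 -76.1  75.5] -80.7 -69.9 65.0 82.0
   705 12 [705.  -80.2  75.2] -88.5 -76.2 66.0 82.0
   715 2 [713.3 -82.4  75.1] -84.9 -79.9 72.0 78.0
```

The fingers closed to 5.8 mm without feeling the bar. Checking with a fresh state reading and a close composite.

```bash
python3 - <<'E'
from h import *
st=env.state(); print(st['gripper_width'],st['gripper_force'],st['ee_pos'],st['ee_rot'])
s,t=load('side'),load('top')
a=cv2.resize(s['img'][140:215,195:295],(800,600),interpolation=cv2.INTER_CUBIC)
b=cv2.resize(t['img'][130:220,210:340],(400,277),interpolation=cv2.INTER_CUBIC)
a[:277,400:]=b
cv2.imwrite('pics/last.png',a)
E
```

```text
4.715784301205428 0.0 [665.04750579 -76.20238966  53.19684346] [-1.79998612e+02  4.39534970e-02  1.67238365e+02]
```

View pics/last.png

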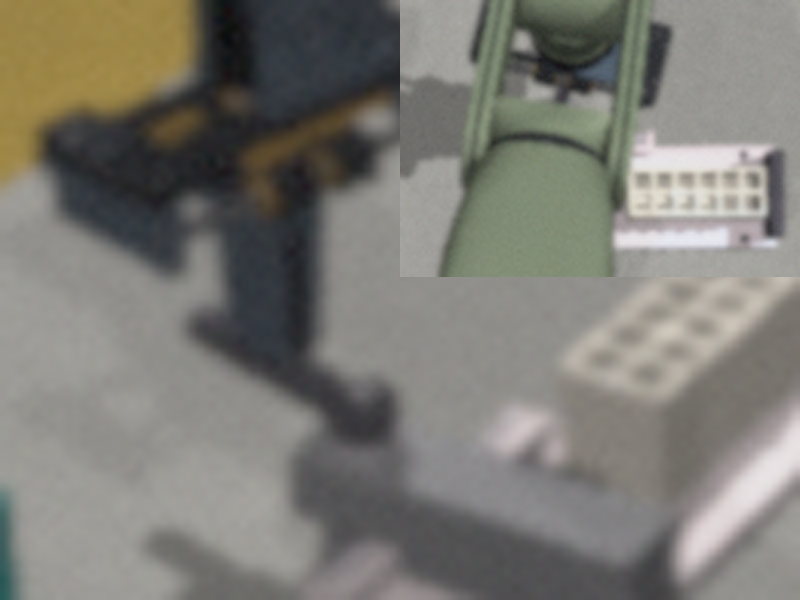

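The composite shows the closed fingers at (270,350), apparently meeting the bar that runs from (195,325) to (340,400), beside it or behind it. I'll project the TCP into the image to decide which.

```bash
python3 - <<'E'
from h import *
s=load('side'); F=192/np.tan(np.radians(float(s['fov_y']))/2)
def pr(X):
    c=s['R']@np.array(X,float)+s['t']; u=c[0]/c[2]*F+s['cx']; v=c[1]/c[2]*F+s['cy']
    return ((u-195)*8).round(0),((v-140)*8).round(0), c[2].round(0), float(s['z_map'][int(round(v)),int(round(u))])
tcp=(665,-76.2,53.2)
for n,X in [('tcp',tcp),('tcp+19',(665,-76.2,72)),('finger+60',(665,-76,112)),('pad+x',(665-15.6,-76.2+3.5,53)),('pad-x',(665+15.6,-76.2-3.5,53)),('bar r55 top',(665.6,-76.5,80)),('bar tip top',(717,-88,80)),('pivot top',(612,-64,88)),('bar r90',(699.8,-84,72))]: print(n,pr(X))
Q=cloud(s)
# depth profile down the finger columns
for u in (224,228,231):
    print(u,[(v,Q[v,u].round(0).tolist()) for v in range(172,194,2)])
E
```

```text
tcp (np.float64(273.0), np.float64(394.0), np.float64(1676.0), 1775.2049560546875)
tcp+19 (np.float64(272.0), np.float64(356.0), np.float64(1666.0), 1664.117919921875)
finger+60 (np.float64(268.0), np.float64(274.0), np.float64(1644.0), 1620.146484375)
pad+x (np.float64(298.0), np.float64(409.0), np.float64(1667.0), 1770.5654296875)
pad-x (np.float64(248.0), np.float64(381.0), np.float64(1686.0), 1788.6346435546875)
bar r55 top (np.float64(270.0), np.float64(339.0), np.float64(1662.0), 1639.23046875)
bar tip top (np.float64(189.0), np.float64(294.0), np.float64(1695.0), 1845.765625)
pivot top (np.float64(357.0), np.float64(372.0), np.float64(1624.0), 1632.379150390625)
bar r90 (np.float64(216.0), np.float64(325.0), np.float64(1688.0), 1677.9310302734375)
224 [(172, [674.0, -64.0, 123.0]), (174, [675.0, -65.0, 115.0]), (176, [678.0, -69.0, 105.0]), (178, [673.0, -62.0, 102.0]), (180, [677.0, -66.0, 91.0]), (182, [689.0, -80.0, 72.0]), (184, [683.0, -73.0, 70.0]), (186, [741.0, -147.0, 5.0]), (188, [740.0, -144.0, -2.0]), (190, [730.0, -131.0, -0.0]), (192, [721.0, -119.0, 1.0])]
228 [(172, [650.0, -55.0, 136.0]), (174, [654.0, -59.0, 125.0]), (176, [654.0, -58.0, 118.0]), (178, [655.0, -59.0, 109.0]), (180, [656.0, -61.0, 100.0]), (182, [658.0, -62.0, 91.0]), (184, [665.0, -71.0, 77.0]), (186, [663.0, -69.0, 71.0]), (188, [726.0, -150.0, -0.0]), (190, [721.0, -143.0, -4.0]), (192, [708.0, -126.0, 2.0])]
231 [(172, [651.0, -72.0, 127.0]), (174, [650.0, -71.0, 120.0]), (176, [651.0, -71.0, 112.0]), (178, [654.0, -75.0, 102.0]), (180, [649.0, -68.0, 99.0]), (182, [649.0, -67.0, 91.0]), (184, [647.0, -64.0, 86.0]), (186, [647.0, -64.0, 78.0]), (188, [649.0, -65.0, 69.0]), (190, [711.0, -147.0, -2.0]), (192, [700.0, -132.0, 1.0])]
```

>>> {"name": "arm_command", "arguments": {
  "rows": [
    {"delta_pos":[0,0,0],"roll":0,"jaw":40},
    {"delta_pos":[0,0,0],"roll":0,"jaw":60},
    {"delta_pos":[0,0,0],"roll":0,"jaw":60},
    {"delta_pos":[0,0,0],"roll":0,"jaw":60}
  ]
}}

```text
time_s: 22.52
ee_pos: [664.8, -76.2, 52.7]
ee_rot: [-180.0, -0.0, 167.2]
force: [-0.3, 0.5, 0.5]
gripper_width: 28.4
gripper_force: 0.0
```

```bash
python3 - <<'E'
from h import *
st=env.state(); print(st['gripper_width'],st['ee_pos'],st['force'])
s=grab('side'); Q=cloud(s); F=192/np.tan(np.radians(float(s['fov_y']))/2)
def pr(X):
    c=s['R']@np.array(X,float)+s['t']; return ((c[:2]/c[2])*F+[s['cx'],s['cy']]).round(1)
# expected finger tips: inner offsets +-27 along tool y, backs +-41
ty=np.array([.2215,.975,0]); c=np.array([665,-76.2,53.])
for k in(-41,-27,27,41): print(k,pr(c+ty*k),pr(c+ty*k+[0,0,30]))
print('gray / z / y maps, rows v, cols u 214..246 step2')
for v in range(168,200,2):
    print(v,' '.join('%3d:%3.0f:%4.0f'%(s['img'][v,u].mean(),Q[v,u,2],Q[v,u,1]) for u in range(214,248,3)))
E
```

```text
28.422790375069997 [664.8466796  -76.19235451  52.70339779] [-0.25638062  0.45824867  0.50111499]
-41 [238.2 184.9] [237.9 177.4]
-27 [235.1 186.4] [234.8 178.8]
27 [223.1 192.3] [222.7 184.7]
41 [219.9 193.9] [219.5 186.2]
gray / z / y maps, rows v, cols u 214..246 step2
168  56:183:  14  61:185:  12  62:170: -14  54:161: -32  52:170: -24  40:124: -94  33:128: -94  46:134: -90 114:129:-102 142:  1:-294 141: -0:-302 143: -4:-313
170  57:171:   8  68:176:  10  65:134: -53  59:145: -43  57:149: -43  57:114: -97  28:121: -93  43:129: -87 113:  0:-275 141:  1:-280 139: -1:-290 142:  0:-294
172  69:162:   6  72:170:  12  72:126: -54  57:135: -46  54:136: -51  60:108: -94  31:114: -92  44:122: -86 113: -1:-264 143: -5:-277 142:  1:-274 143: -2:-285
174 121: -1:-204 102:164:  13  77:117: -55  55:124: -51  53:132: -46  62:103: -90  27:110: -87  43:112: -89 120: -4:-257 143:  2:-254 140:  3:-259 143:  0:-269
176 142:936:1059 137:  0:-196  91:108: -57  58:116: -51  58:122: -48  52: -2:-223  33: 98: -92  43:103: -90 122:  0:-238 141: -5:-252 142:  1:-249 142: -3:-261
178 143: -5:-185 140:  2:-1
[... 1032 characters left out ...]
 71: -60  70: 81: -52  73: 82: -57  98: 78: -68 141:  3:-172
192 139: -2:-103 142: -3:-110 143:  0:-112 147:  1:-117 147: -2:-126 145: -3:-133 135:  2:-133  93: -3:-145  56: 77: -48  57: 75: -55  96: 74: -62 142: -4:-169
194 144: -4: -95 146: -6:-103 144: -1:-103 142: -4:-112 148:  1:-112 152:  1:-117 132: -1:-125  95: 59: -55  62: 67: -51  60: 67: -56 102: 65: -64 141: 56: -80
196 146: -3: -83 149:  2: -83 145: -6: -98 144:  4: -92 146: -1:-104 149: -2:-111 110: 55: -45  98: 60: -44  98: 60: -50  98: 59: -56 104: 62: -58 138: 58: -68
198 150: -2: -72 153:  1: -74 154:  4: -76 150: -3: -90 148: -3: -95 143: -1: -98  95: 49: -42  94: 54: -42  99: 60: -39 103: 55: -50  97: 59: -51 132: 57: -59
```

Both fingers visibly end at z≈85, just above the bar, although the reported TCP is z≈53. Below the bar there is free space to the bench, so going 30 mm lower is safe either way.

>>> {"name": "arm_command", "arguments": {
  "rows": [
    {"delta_pos":[0,0,0],"roll":0,"jaw":60},
    {"delta_pos":[0,0,0],"roll":0,"jaw":60},
    {"delta_pos":[0,0,0],"roll":0,"jaw":60},
    {"delta_pos":[0,0,8],"roll":0,"jaw":60},
    {"delta_pos":[0,0,16],"roll":0,"jaw":60},
    {"delta_pos":[0,0,24],"roll":0,"jaw":60},
    {"delta_pos":[0,0,28],"roll":0,"jaw":60},
    {"delta_pos":[0,0,28],"roll":0,"jaw":60}
  ]
}}

```text
time_s: 23.23
ee_pos: [663.6, -76.0, 22.7]
ee_rot: [-180.0, -0.2, 167.2]
force: [-0.2, -0.1, -1.1]
gripper_width: 54.6
gripper_force: 0.0
```

```bash
python3 - <<'E'
from h import *
st=env.state(); print(st['gripper_width'],st['ee_pos'],st['force'])
s=grab('side'); Q=cloud(s)
for v in range(172,200,2):
    print(v,' '.join('%3d:%3.0f:%4.0f'%(s['img'][v,u].mean(),Q[v,u,2],Q[v,u,1]) for u in range(211,248,3)))
E
```

```text
54.63373909789345 [663.60551773 -76.03152068  22.74120727] [-0.18603639 -0.07764123 -1.11306613]
172  33:161:  10  39:173:  20  43:169:  11  42:165:  -1  52:150: -26  45:150: -31  74:148: -39  70:140: -56  52:105:-110  59:113:-104 101:113:-109 140: -1:-278 142:  2:-279
174  51:154:  10  41:162:  16  47:159:   7  53:140: -25  62:151: -15  36:144: -28  94:144: -34  93: -3:-243  38:101:-104  48:105:-104 103:104:-112 140:  1:-262 143:  2:-266
176  60:142:   4  59:154:  14  56:155:  11  61:145:  -7  68:141: -18  44:137: -29 111:135: -37 100:  6:-218  30: 94:-103  39:101: -99 108:101:-104 142: -0:-251 144:  1:-255
178  68:133:   2  61:140:   6  59:147:  10  56:127: -22  59:134: -17 100: -1:-204 134: -3:-213 100:  2:-211  30: 84:-106  39: 93: -99 107: 92:-106 143:  2:-236 143:  1:-244
180 116:  0:-161  68:134:   8  59:136:   6  55:109: -35  56:115: -32 108: 80: -84 136: -2:-199 106: -3:-207  31: 77:-105  40: 84:-100 105: 80:-111 139:  2:-225 141: -4:-238
182 141:  1:-149 117: -1:-158  74:134:  13  57:100: -37  54:109: -30  68:105: -41 103: 80: -79 106:  0:-191  32: 69:-105  38: 77:-100 106:
[... 718 characters left out ...]
 -3:-178
192 143: -4:-100 143: -4:-106 135:  0:-106  78: 58: -39  57: 65: -37 104: 63: -44 148: -4:-135 137:  1:-134  90: -2:-143  58: 74: -51  57: 77: -52  82: 69: -69 133: -0:-164
194 144: -1: -85 144: -5: -97 144:  1: -94 128: -2:-104  88: 55: -38  96: 58: -41 151: -2:-121 136: -2:-127  95: 56: -60  62: 69: -47  61: 68: -54  86: 64: -64 105: 58: -78
196 143:  2: -72 143: -3: -84 146: -3: -89 141:  0: -90 134:  3: -93 122: -4:-108 148: -1:-109 111: 56: -44 101: 58: -47 100: 63: -46  97: 64: -49 100: 55: -66 104: 58: -68
198 141:  4: -59 142: -3: -73 144: -2: -78 144:  5: -75 146: -3: -90 148: -1: -94 145: -1: -99  91: 50: -41  92: 55: -41 100: 58: -42 100: 59: -46 101: 60: -50 125: 60: -55
```

The finger tips are really at z≈55 now, straddling the bar: the tips sit about 32 mm above the reported TCP, which also explains the apparent slipping. Closing.

>>> {"name": "arm_command", "arguments": {
  "rows": [
    {"delta_pos":[0,0,0],"roll":0,"jaw":5},
    {"delta_pos":[0,0,0],"roll":0,"jaw":5},
    {"delta_pos":[0,0,0],"roll":0,"jaw":5},
    {"delta_pos":[0,0,0],"roll":0,"jaw":5},
    {"delta_pos":[0,0,0],"roll":0,"jaw":5},
    {"delta_pos":[0,0,0],"roll":0,"jaw":5}
  ],
  "squeeze": 50
}}

```text
time_s: 23.78
ee_pos: [664.9, -76.2, 24.9]
ee_rot: [-180.0, 0.0, 167.2]
force: [-1.1, 0.2, -0.8]
gripper_width: 17.4
gripper_force: 0.0
```

>>> {"name": "arm_command", "arguments": {
  "rows": [
    {"delta_pos":[0,0,0],"roll":0,"jaw":5},
    {"delta_pos":[0,0,0],"roll":0,"jaw":5},
    {"delta_pos":[0,0,0],"roll":0,"jaw":5}
  ],
  "squeeze": 50
}}

```text
time_s: 24.03
ee_pos: [665.0, -76.1, 24.9]
ee_rot: [180.0, 0.0, 167.2]
force: [0.2, -0.2, 1.4]
gripper_width: 13.7
gripper_force: 50.0
```

>>> {"name": "arm_command", "arguments": {
  "rows": [
    {"delta_pos":[-1.2,-4.9,0],"roll":0,"jaw":5},
    {"delta_pos":[-2.4,-9.7,0],"roll":0,"jaw":5},
    {"delta_pos":[-3.7,-14.6,0],"roll":0,"jaw":5},
    {"delta_pos":[-4.9,-19.4,0],"roll":0,"jaw":5},
    {"delta_pos":[-6.1,-24.3,0],"roll":0,"jaw":5},
    {"delta_pos":[-7.3,-29.1,0],"roll":0,"jaw":5},
    {"delta_pos":[-8.5,-34,0],"roll":0,"jaw":5},
    {"delta_pos":[-8.5,-34,0],"roll":0,"jaw":5},
    {"delta_pos":[-8.5,-34,0],"roll":0,"jaw":5}
  ]
}}

```text
time_s: 24.78
ee_pos: [665.9, -112.6, 24.9]
ee_rot: [-179.9, 0.1, 167.2]
force: [0.8, -1.1, 2.5]
gripper_width: 14.0
gripper_force: 50.0
```

```bash
sed -i 's/<570)&(Q\[...,2\]>53)/<530)\&(Q[...,2]>53)/' m.py; python3 m.py
```

```text
24.8833 [ 665.9 -112.    24.9] [-179.9    0.   167.2] [-0.2 -0.8  1.7]
side rack 305 ((538.0782470703125, -210.23834228515625), (54.39665603637695, 151.9120330810547), 1.0574676990509033) 69.8
side stop ((538.135986328125, -293.5238952636719), (89.8558578491211, 15.774925231933594), 0.8151293992996216)
side jaw ((496.54937744140625, -124.13925170898438), (102.88551330566406, 56.76605987548828), 84.8412094116211)
top rack 276 ((541.5467529296875, -235.29522705078125), (134.0450897216797, 57.478694915771484), 85.7206039428711) 73.4
top stop ((542.0202026367188, -294.54083251953125), (87.02660369873047, 15.599446296691895), 2.540903329849243)
```

>>> {"name": "arm_command", "arguments": {
  "rows": [
    {"delta_pos":[-0.6,-2.4,0],"roll":0,"jaw":5},
    {"delta_pos":[-1.2,-4.9,0],"roll":0,"jaw":5},
    {"delta_pos":[-1.8,-7.3,0],"roll":0,"jaw":5},
    {"delta_pos":[-2.4,-9.7,0],"roll":0,"jaw":5},
    {"delta_pos":[-2.4,-9.7,0],"roll":0,"jaw":5},
    {"delta_pos":[-2.4,-9.7,0],"roll":0,"jaw":5}
  ]
}}

```text
time_s: 25.38
ee_pos: [666.1, -121.5, 24.9]
ee_rot: [-180.0, 0.0, 167.2]
force: [1.4, 1.3, 2.9]
gripper_width: 13.7
gripper_force: 50.0
```

```bash
python3 m.py; python3 -c "
from h import *
st=env.state();print(st['force'],st['torque'])"
```

```text
25.4833 [ 666.1 -121.5   24.9] [-180.     0.   167.2] [0.6 0.5 2.4]
side rack 306 ((538.1556396484375, -196.1495361328125), (58.22592544555664, 183.31930541992188), 0.277410089969635) 69.9
side stop ((539.3177490234375, -295.7806396484375), (21.23081398010254, 88.69955444335938), 89.85374450683594)
side jaw ((496.4709777832031, -130.22439575195312), (95.61799621582031, 57.583011627197266), 86.12383270263672)
top rack 280 ((542.6027221679688, -240.0139617919922), (120.77091979980469, 50.0386962890625), 89.68355560302734) 73.3
top stop ((541.6677856445312, -294.4632568359375), (86.432861328125, 15.320569038391113), 2.034299850463867)
[0.64517564 0.51845493 2.37232883] [ 0.23116758 -0.37391374 -0.04978463]
```

>>> {"name": "arm_command", "arguments": {
  "rows": [
    {"delta_pos":[-0.6,-2.4,0],"roll":0,"jaw":5},
    {"delta_pos":[-1.2,-4.9,0],"roll":0,"jaw":5},
    {"delta_pos":[-1.2,-4.9,0],"roll":0,"jaw":5},
    {"delta_pos":[-1.2,-4.9,0],"roll":0,"jaw":5}
  ]
}}

```text
time_s: 25.82
ee_pos: [666.2, -126.1, 24.9]
ee_rot: [180.0, 0.0, 167.2]
force: [1.0, 3.5, 2.8]
gripper_width: 13.5
gripper_force: 50.0
```

>>> {"name": "arm_command", "arguments": {
  "rows": [
    {"delta_pos":[-0.4,-1.5,0],"roll":0,"jaw":5},
    {"delta_pos":[-0.7,-2.9,0],"roll":0,"jaw":5},
    {"delta_pos":[-0.7,-2.9,0],"roll":0,"jaw":5},
    {"delta_pos":[-0.7,-2.9,0],"roll":0,"jaw":5}
  ]
}}

```text
time_s: 26.15
ee_pos: [666.2, -128.4, 24.9]
ee_rot: [179.9, 0.0, 167.2]
force: [3.1, 5.3, 4.3]
gripper_width: 13.9
gripper_force: 50.0
```

```bash
python3 -c "
from h import *
for i in range(3):
  st=env.state();print(st['force'],st['torque'],st['ee_pos']); env.grab_frame('side')"; python3 m.py
```

```text
[3.05246233 5.29582054 4.29136847] [ 0.88789961 -0.40461627 -0.27261254] [ 666.17391417 -128.44235132   24.8754425 ]
[1.83768018 4.48189967 3.01013464] [ 0.91406645 -0.43916335 -0.25162765] [ 666.16105448 -128.47059709   24.87382826]
[1.94105396 4.68669222 3.52039329] [ 0.89192019 -0.44316905 -0.26361728] [ 666.1544681  -128.46649952   24.84342479]
26.4 [ 666.2 -128.4   24.9] [179.9   0.  167.2] [1.3 4.5 3.3]
side rack 293 ((539.6435546875, -213.95013427734375), (54.377410888671875, 152.57057189941406), 1.512413740158081) 69.9
side stop ((538.3955688476562, -294.2341613769531), (88.75752258300781, 18.012548446655273), 0.41513580083847046)
side jaw ((493.37908935546875, -132.0643310546875), (82.2887191772461, 53.13457107543945), 81.35199737548828)
top rack 246 ((550.8715209960938, -239.81570434570312), (108.51866149902344, 66.56954193115234), 89.73533630371094) 73.7
top stop ((541.6475219726562, -294.28973388671875), (86.5154037475586, 15.21016788482666), 1.9469012022018433)
```

The force is rising at the pad spring's rate, so the rack is against the stop. Pushing 5 mm more to bring the pad to about 8 mm.

>>> {"name": "arm_command", "arguments": {
  "rows": [
    {"delta_pos":[-0.4,-1.5,0],"roll":0,"jaw":5},
    {"delta_pos":[-0.8,-3,0],"roll":0,"jaw":5},
    {"delta_pos":[-1.2,-4.6,0],"roll":0,"jaw":5},
    {"delta_pos":[-1.2,-4.6,0],"roll":0,"jaw":5},
    {"delta_pos":[-1.2,-4.6,0],"roll":0,"jaw":5}
  ]
}}

```text
time_s: 26.82
ee_pos: [666.2, -132.2, 24.9]
ee_rot: [179.8, -0.0, 167.2]
force: [1.3, 7.6, 4.3]
gripper_width: 13.8
gripper_force: 50.0
```

```bash
python3 -c "
from h import *
for i in range(3):
  st=env.state();print(st['force'],st['torque'],st['ee_pos'],st['qpos'].round(1)); env.grab_frame('side')"; python3 - <<'E'
from h import *
t=grab('top'); Q=cloud(t); s=grab('side'); S=cloud(s)
for n,A in(('top',Q),('side',S)):
    k=(A[...,0]>605)&(A[...,0]<720)&(A[...,2]>66)&(A[...,2]<98)&(A[...,1]>-200)&(A[...,1]<-60)
    q=A[k]
    for xl in range(600,725,10):
        w=q[(q[:,0]>=xl)&(q[:,0]<xl+10)]
        if len(w): print(n,xl+5,len(w),w.mean(0).round(1))
E
```

```text
[1.27189845 7.57017009 4.29288786] [ 1.29366404 -0.39869122 -0.42908939] [ 666.2186967  -132.21404246   24.86271587] [-12.3  34.6  86.7   0.2  58.7 -89.5]
[1.488435   8.42249427 3.93046871] [ 1.217344   -0.39043286 -0.33030647] [ 666.22641312 -132.21767533   24.86284081] [-12.3  34.6  86.7   0.2  58.7 -89.5]
[1.49082033 6.90867585 3.26849113] [ 1.3013807  -0.40705967 -0.37311738] [ 666.22424678 -132.23444745   24.85679396] [-12.3  34.6  86.7   0.2  58.7 -89.5]
top 635 5 [ 638.9 -126.4   79.6]
top 645 10 [ 643.9 -127.7   82.2]
top 655 3 [ 655.4 -129.9   79.9]
side 605 11 [ 606.8 -112.9   78.3]
side 615 19 [ 613.9 -112.3   77.9]
side 625 9 [ 625.5 -118.8   77.9]
side 635 13 [ 635.3 -120.9   74.7]
side 645 31 [ 646.  -129.7   81.7]
side 655 36 [ 654.  -123.    82.7]
side 665 20 [ 664.6 -122.6   84.8]
side 675 15 [ 675.  -116.5   83.2]
side 685 7 [ 682.5 -117.9   83. ]
side 695 3 [ 697.9 -133.7   74.5]
side 705 9 [ 705.1 -135.2   76.4]
side 715 1 [ 713.8 -137.4   67.8]
```

The pad force of about 6 N means roughly 7.7 mm in. Now swinging the lever about its pivot with the bar gripped, first by 40° while holding the jaw in place.

>>> {"name": "arm_command", "arguments": {
  "rows": [
    {"delta_pos":[0.1,-3.8,0],"roll":0.8,"jaw":5},
    {"delta_pos":[0.5,-7.6,0],"roll":1.6,"jaw":5},
    {"delta_pos":[1.2,-11.4,0],"roll":2.4,"jaw":5},
    {"delta_pos":[2.1,-15.1,0],"roll":3.2,"jaw":5},
    {"delta_pos":[3.3,-18.8,0],"roll":4.0,"jaw":5},
    {"delta_pos":[4.8,-22.3,0],"roll":4.8,"jaw":5},
    {"delta_pos":[6.4,-25.8,0],"roll":5.6,"jaw":5},
    {"delta_pos":[8.3,-29.1,0],"roll":6.4,"jaw":5},
    {"delta_pos":[8.3,-29.1,0],"roll":6.4,"jaw":5},
    {"delta_pos":[8.3,-29.1,0],"roll":6.4,"jaw":5}
  ]
}}

```text
time_s: 27.9
ee_pos: [651.4, -158.8, 24.8]
ee_rot: [179.9, -0.1, 135.1]
force: [1.7, 8.1, 3.3]
gripper_width: 14.0
gripper_force: 50.0
```

```bash
cat > f.py <<'E'
from h import *
F=[]
for i in range(3):
  st=env.state();F.append(np.r_[st['force'],st['torque']]); env.grab_frame('side')
st=env.state(); print(np.mean(F,0).round(2),st['ee_pos'].round(1),st['ee_rot'].round(1),st['qpos'].round(1),st['time_s'])
E
python3 f.py
```

```text
[ 1.03  7.7   4.05  1.14 -0.4  -0.45] [ 651.4 -158.8   24.8] [ 1.799e+02 -1.000e-01  1.352e+02] [-14.8  34.   88.1   0.2  58.  -60. ] 28.05
```

>>> {"name": "arm_command", "arguments": {
  "rows": [
    {"delta_pos":[0.2,-4.8,0],"roll":1,"jaw":5},
    {"delta_pos":[0.8,-9.5,0],"roll":2,"jaw":5},
    {"delta_pos":[1.9,-14.2,0],"roll":3,"jaw":5},
    {"delta_pos":[3.3,-18.8,0],"roll":4,"jaw":5},
    {"delta_pos":[5.1,-23.2,0],"roll":5,"jaw":5},
    {"delta_pos":[7.4,-27.5,0],"roll":6,"jaw":5},
    {"delta_pos":[7.4,-27.5,0],"roll":6,"jaw":5},
    {"delta_pos":[7.4,-27.5,0],"roll":6,"jaw":5}
  ]
}}

```text
time_s: 28.72
ee_pos: [626.8, -173.0, 24.8]
ee_rot: [180.0, -0.2, 105.2]
force: [1.0, 8.0, 4.2]
gripper_width: 13.5
gripper_force: 50.0
```

```bash
python3 f.py
```

```text
[ 1.49  7.99  4.36  1.19 -0.41 -0.29] [ 626.8 -173.    24.8] [180.   -0.2 105.2] [-16.5  32.4  91.2   0.2  56.5 -31.8] 28.8667
```

>>> {"name": "arm_command", "arguments": {
  "rows": [
    {"delta_pos":[0.2,-4.8,0],"roll":1,"jaw":5},
    {"delta_pos":[0.8,-9.5,0],"roll":2,"jaw":5},
    {"delta_pos":[1.4,-12.4,0],"roll":2.6,"jaw":5},
    {"delta_pos":[1.9,-14.2,0],"roll":3,"jaw":5},
    {"delta_pos":[2.1,-15.1,0],"roll":3.2,"jaw":5},
    {"delta_pos":[2.1,-15.1,0],"roll":3.2,"jaw":5},
    {"delta_pos":[2.1,-15.1,0],"roll":3.2,"jaw":5}
  ]
}}

```text
time_s: 29.45
ee_pos: [613.6, -175.0, 24.9]
ee_rot: [179.8, -0.1, 89.5]
force: [6.5, 8.7, 2.0]
gripper_width: 14.0
gripper_force: 50.6
```

```bash
python3 f.py
```

```text
[ 6.39  9.06  1.82  1.52 -1.04  1.4 ] [ 613.6 -175.    24.9] [ 1.798e+02 -1.000e-01  8.950e+01] [-17.   31.3  93.2   0.1  55.3 -16.6] 29.6
```

The lever is against its end stop (6 N side force). Opening the fingers and rising clear.

>>> {"name": "arm_command", "arguments": {
  "rows": [
    {"delta_pos":[0,0,0],"roll":0,"jaw":25},
    {"delta_pos":[0,0,0],"roll":0,"jaw":38},
    {"delta_pos":[0,0,0],"roll":0,"jaw":38},
    {"delta_pos":[0,0,0],"roll":0,"jaw":38},
    {"delta_pos":[0,0,-10],"roll":0,"jaw":38},
    {"delta_pos":[0,0,-40],"roll":0,"jaw":38},
    {"delta_pos":[0,0,-80],"roll":0,"jaw":38},
    {"delta_pos":[0,0,-120],"roll":0,"jaw":38},
    {"delta_pos":[120,0,-160],"roll":0,"jaw":38},
    {"delta_pos":[120,0,-160],"roll":0,"jaw":38},
    {"delta_pos":[230,0,-160],"roll":0,"jaw":38},
    {"delta_pos":[230,0,-160],"roll":0,"jaw":38},
    {"delta_pos":[280,0,-160],"roll":0,"jaw":38},
    {"delta_pos":[280,0,-160],"roll":0,"jaw":38},
    {"delta_pos":[280,0,-160],"roll":0,"jaw":38},
    {"delta_pos":[280,0,-160],"roll":0,"jaw":38}
  ]
}}

```text
time_s: 30.93
ee_pos: [615.4, 109.2, 185.8]
ee_rot: [179.9, -0.2, 89.6]
force: [-0.6, -0.2, 0.3]
gripper_width: 34.6
gripper_force: 0.0
```

```bash
python3 - <<'E'
from h import *
st=env.state(); print(st['time_s'],st['ee_pos'].round(1),st['force'].round(1))
t=grab('top'); Q=cloud(t); g=t['img'].astype(int)
w=(g.min(-1)>110)&(g.max(-1)-g.min(-1)<40)
q=Q[(Q[...,0]>575)&(Q[...,0]<730)&(Q[...,2]>66)&(Q[...,2]<95)&(Q[...,1]>-320)&(Q[...,1]<-60)]
for yl in range(-260,-90,15):
    z=q[(q[:,1]>=yl)&(q[:,1]<yl+15)]
    if len(z): print('lever',yl+7,len(z),z.mean(0).round(1))
k=(Q[...,0]>510)&(Q[...,0]<568)&(Q[...,2]>66)&(Q[...,2]<80)&(Q[...,1]>-320)&(Q[...,1]<-90)
print('rack',k.sum(),cv2.minAreaRect(Q[k][:,:2].astype(np.float32)),np.median(Q[k][:,2]))
# profile along centre line
for u in range(256,340,2): print((u,Q[194,u].round(0).tolist(),int(g[194,u].mean())),end=' ')
# bystanders
for n,a in dict(bottle=(135,168,125,160,20,165),carton=(365,396,150,205,45,65),jar=(350,385,205,240,60,85)).items():
    p=Q[a[2]:a[3],a[0]:a[1]].reshape(-1,3); p=p[(p[:,2]>a[4])&(p[:,2]<a[5])]
    print('\n',n,len(p),np.round(cv2.minAreaRect(p[:,:2].astype(np.float32))[0],1) if len(p) else '')
E
```

```text
30.9333 [615.4 109.2 185.8] [-0.6 -0.2  0.3]
lever -223 23 [ 615.3 -220.7   79.8]
lever -208 20 [ 615.4 -207.3   81.5]
lever -193 25 [ 615.2 -193.2   80.8]
lever -178 25 [ 615.1 -177.6   80.1]
lever -163 25 [ 614.7 -161.8   80.6]
lever -148 20 [ 614.2 -147.1   80.8]
lever -133 33 [ 612.8 -132.2   79.9]
lever -118 47 [ 612.1 -117.9   82. ]
lever -103 10 [ 611.3 -107.7   77.1]
rack 392 ((542.0046997070312, -204.45712280273438), (186.42152404785156, 56.168128967285156), 88.12018585205078) 73.31529321295741
(256, [536.0, -53.0, 14.0], 226) (258, [536.0, -60.0, 11.0], 222) (260, [537.0, -66.0, 10.0], 191) (262, [537.0, -73.0, 10.0], 153) (264, [537.0, -79.0, 10.0], 151) (266, [536.0, -86.0, 15.0], 152) (268, [537.0, -92.0, 11.0], 153) (270, [537.0, -99.0, 12.0], 134) (272, [534.0, -104.0, 56.0], 122) (274, [533.0, -110.0, 60.0], 133) (276, [533.0, -117.0, 64.0], 130) (278, [534.0, -123.0, 61.0], 131) (280, [534.0, -130.0, 60.0], 131) (282, [534.0, -136.0, 62.0], 123) (284, [534.0, -142.0, 59.0], 91) (286, [533.0, -148.0, 76.0], 157) (288, [537.0, -157.0, 23.0], 210) (290, [537.0, -164.0, 
[... 205 characters left out ...]
3.0], 213) (304, [538.0, -210.0, 22.0], 212) (306, [539.0, -217.0, 15.0], 186) (308, [534.0, -217.0, 74.0], 198) (310, [539.0, -230.0, 20.0], 217) (312, [539.0, -237.0, 16.0], 189) (314, [539.0, -243.0, 17.0], 172) (316, [535.0, -242.0, 73.0], 193) (318, [539.0, -255.0, 23.0], 162) (320, [539.0, -262.0, 22.0], 154) (322, [535.0, -260.0, 77.0], 190) (324, [540.0, -276.0, 19.0], 181) (326, [540.0, -283.0, 17.0], 139) (328, [537.0, -282.0, 60.0], 139) (330, [536.0, -286.0, 71.0], 187) (332, [537.0, -294.0, 61.0], 112) (334, [537.0, -302.0, 56.0], 108) (336, [542.0, -318.0, 3.0], 138) (338, [541.0, -324.0, 6.0], 144) 
 bottle 2 [690.5 310.5]

 carton 919 [ 590.3 -449.2]

 jar 241 [ 449.9 -407.2]
```

```bash
python3 -c "
from h import *
print(env.job_done())"
```

```text
the job is handed in; nothing more can be done
None
```

The rack is on its base in the clamp, up against the stop. By the measured push force (7–8 N) I estimate the pad is about 7–8 mm in. The lever is fully over, the gripper is clear, and I handed the job in at about 31 s. On the way down I let go of the rack once while it leaned on the jaw. The final check showed the carton and jar unmoved, but the arm hid the bottle, though I never reached for it.

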